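# Load dropper bottles in a transport caddy and lock its bolt

### The arm

A 7-joint arm with a two-finger parallel gripper is mounted at the origin on a cart in front of the work surface, level with it; the furniture and walls round the work are solid. World frame = base frame: x ahead of the robot, y to its left, z up, the work surface at z = 0. Lengths are in m, angles in rad, forces in N, time in s.
With the tool pointing down it reaches from about 0.4 to 0.85 m from the base axis. Payload 4.5 kg.
Tool frame: the origin (TCP) lies on the centre line of the jaws, within the pads' length; the fingertips stand 25 mm ahead of it and the grasp point (between the pads) lies 6 mm ahead of it; z points along the fingers, y is the direction in which the jaws open and shut (so a half turn about z gives the same grasp; the last joint's range is limited). The gripper opens to 88 mm and grips with 3 to 60 N. Pads are 18 mm wide; open, the fingers measure 123 mm over their backs; the gripper's body (75 mm by 187 mm) begins 45 mm behind the grasp point.
Start: joints at [-1.193, 0.689, -0.195, 1.565, 0.157, 0.902, -0.215], TCP at [0.211, 0.588, 0.264] pointing down, gripper open.
Joint ranges: [-3.01, 3.01], [-0.46, 2.08], [-1.47, 1.51], [0.13, 2.56], [-1, 4.14], [0.04, 2.09], [-2.66, 2.66]. Speed limits (rad/s): [2.57, 2.57, 3.14, 3.14, 3.14, 3.14, 3.14].

### API

Orientations are given as a unit quaternion [x, y, z, w].
In Python, from plant import r, eyes gives the robot as it stands.
- The arm moves only by the tool servo_tool, never from a script. Its argument "deltas" is a list of rows, each an object of numbers: "dx", "dy", "dz": the shift along the tool's x, y, z in units of 60 mm (1.0 is 60 mm); "ax", "ay", "az": the turn, a rotation vector about the tool's x, y, z in units of 6 degrees (1.0 is 6 degrees); "hand": the finger opening in mm, from 0 to 88.1. A call has 1 to 10 rows; each row is the pose to reach, as a shift and turn from the pose commanded when the call began, along the tool's axes at that moment; what a row does not reach only later rows make up. A row lasts 1/8 s, in which the tool goes at most 62.5 mm and 10.7 degrees, less where a joint would pass 70% of its speed; a pose out of reach is approached as far as the arm can. A call with a gripper value outside its range is refused whole. The fingers move at their own pace and stop on an object; "newtons" is the grip in N (left out, the last holds). Time passes only in rows, so rows that repeat a pose let the fingers close. It gives the time, the measured TCP pose, the force and the opening at its end, in the units of the state.
- r.get_state(): the state, without advancing time (a new reading comes with each control period).
- eyes.snapshot(name): name is "side" or "top"; returns (picture, depth): 384x512x3 uint8, red, green, blue; 384x512 float32, m along the optical axis (not along the pixel's ray), 0 where there is no reading.
- eyes.camera_model(name): a dict with "fx", "fy", "cx", "cy" (pixels), "k1" (the pictures are not rectified: a ray, as slopes to the right and down, at radius r is drawn at 1 + k1 r^2 times it, then the intrinsics apply), "pose" (4x4, takes a point from camera to world coordinates). Camera axes: x right, y up, looking along -z (the intrinsics and any distortion apply to the point x, -y, -z); pixel columns grow to the right and rows downward; lengths in m; the calibration is good to about 2 mm. A picture is of the moment at which its call begins. camera_model takes no time and is no camera call.
- r.finish_job(): hands the job in, once; it reports no verdict.
The state is a dict: "clock": time; "q": joint angles; "qd": joint speeds; "joint_torque": joint torques, N m; "tool_pos": TCP position; "eef_rot": TCP orientation; "contact_force": force on the tool from outside, world axes, zero at the start; "moment": the same for the moment, N m; "opening": opening from 0.0 (shut) to 1.0 (fully open).
Only numpy, scipy, OpenCV 4.12 (cv2) and the standard library are available. Lean on these libraries where they do the work, as an engineer would, in place of code of your own. Each camera call takes 0.05 s, during which the arm holds its last target.

### The job

Pack the brown dropper bottles into the transport caddy. Unlock it (pull the selector knob up, turn it to the free notch and let it drop in), draw its bolt all the way back, stand every bottle upright in a bay of its own, hold the thin glass gently (a grip of 40 N at most), then push the bolt fully home into its keeper and pull, turn and drop the selector back into the locked notch. Leave the loupe and the brass weight where they are.

Things in the scene. Friction and masses are not known exactly. Their poses are not given: they have to be found in the camera images.
- caddy: caddy fixed to the bench, base 118 by 312 mm, 6 mm thick, with a flange 27 mm high along its edge at x = -86 mm. Origin on the bench under the middle bay's centre; y runs along the row of three bays (at x = 0, 58 mm apart) and is the way the bolt is drawn back; z up. The bolt, a 12 mm rod 58 mm above the bench, runs along y at x = -64 mm. Keeper at y = -92, guides at y = 68 and 146 mm on its line, all 66 mm high
- tab_mid (a point): free end of the middle of the bolt's three yellow tabs (11 mm wide, 5 mm thick, 58 mm above the bench, reaching from the rod to the caddy's x = -9 mm). Bolt home: each tab stands over a bay, bars it and holds its bottle down. Bolt back: the tabs stand in the gaps between bays, so place bottles with the fingers apart along the caddy's x and open only to about 50 mm to let go
- bay0 (a point): the +y (bolt handle's end) bay of the caddy: point on the bay's floor at its centre, 6 mm above the bench. The bay is a square pocket 38 by 38 mm with walls 18 mm high (tops 24 mm above the bench, so the fingertips must stay above that); a bottle stands in it with its foot on this floor.
- bay1 (a point): the middle bay of the caddy: point on the bay's floor at its centre, 6 mm above the bench. The bay is a square pocket 38 by 38 mm with walls 18 mm high (tops 24 mm above the bench, so the fingertips must stay above that); a bottle stands in it with its foot on this floor.
- bay2 (a point): the -y (selector's end) bay of the caddy: point on the bay's floor at its centre, 6 mm above the bench. The bay is a square pocket 38 by 38 mm with walls 18 mm high (tops 24 mm above the bench, so the fingertips must stay above that); a bottle stands in it with its foot on this floor.
- bolt_handle (a point): grip point on the bolt's black upright handle, a round post 14 mm across, 92 mm above the bench; the post stands free from 64 to 108 mm above the bench. At the caddy's x = -64 mm, y = 100 mm with the bolt home; it moves with the bolt
- bolt (a joint): how far the bolt is drawn back, m: 0 = fully home in its keeper (an end stop), 0.030 = all the way back (end stop); it moves along the caddy's +y axis and stays where it is left; about 3 N moves it. While the selector is locked its red pawl stops the bolt after 8 mm
- selector_knob (a point): grip point of the sprung selector knob, on its vertical axis, 92 mm above the bench when it is down: a black bar grip 42 mm long, 14 mm thick, from 74 to 106 mm above the bench. This point's x axis runs along the bar and its y axis across the two flat sides to be gripped; the red pawl points to -x. At the caddy's x = -36 mm, y = -115.5 mm. With the selector locked the bar lies along the caddy's x axis
- selector_turn (a joint): turn of the selector, rad: 0 = locked notch (end stop, pawl across the bolt, red dot), 1.047 = free notch (end stop, green dot); it grows counter-clockwise seen from above. It turns only while the knob is pulled up by 10 mm or more
- selector_pull (a joint): how far the selector knob is pulled up, m: 0 = dropped in a notch, 0.012 = fully up (end stop); a spring pulls it down with 3 N at the bottom and 6 N at the top; let go between the notches it may stay up
- dropper0_grip (a point): brown glass dropper bottle, white dropper top, round glass body 29 mm across up to 44 mm above its foot, then neck and dropper, 92 mm tall in all, heavy-footed, about 85 g, stands on the bench. This point is on its axis, 42 mm above its foot, the height at which to grip; z up along the bottle. Never grip the glass with more than 40 N. May be absent
- dropper1_grip (a point): brown glass dropper bottle, black dropper top, round glass body 29 mm across up to 44 mm above its foot, then neck and dropper, 92 mm tall in all, heavy-footed, about 85 g, stands on the bench. This point is on its axis, 42 mm above its foot, the height at which to grip; z up along the bottle. Never grip the glass with more than 40 N. May be absent
- dropper2_grip (a point): brown glass dropper bottle, black dropper top, round glass body 29 mm across up to 44 mm above its foot, then neck and dropper, 92 mm tall in all, heavy-footed, about 85 g, stands on the bench. This point is on its axis, 42 mm above its foot, the height at which to grip; z up along the bottle. Never grip the glass with more than 40 N. May be absent
- dropper0: the same white-topped bottle; origin at the centre of its foot. May be absent
- dropper1: the same black-topped bottle as dropper1_grip; origin at the centre of its foot. May be absent
- dropper2: the same black-topped bottle as dropper2_grip; origin at the centre of its foot. May be absent
- machine_top (a point): middle of the top of the tall lapping machine at the left of the bench, an obstacle that is part of the room: it stands 195 mm to either side of this point in x and in y, from the bench up to this height; go round or over it
- loupe: black standing loupe, 40 mm across and high, not to be moved; origin at the centre of its foot
- big_weight: brass knob weight, 36 mm across, 46 mm high, not to be moved; origin at the centre of its foot
Things that resemble listed ones, but are neither listed nor needed, are in the scene too. What is shaped like the dropper0 but pink or red is not meant. Leave any red look-alike of the dropper1 alone.

How it is judged:
On the way, in this order (a step that is already met when the one before it is completed fails the run):
1. the selector is turned to the free notch and has dropped in (value of joint selector_turn above 0.9 rad and value of joint selector_pull below 0.003 m), for 0.2 s.
2. the bolt is drawn all the way back (value of joint bolt above 0.026 m), for 0.2 s.
3. every bottle stands upright in a bay and is let go (x of dropper0_grip in the frame of caddy between -0.008 and 0.008 m and y of dropper0_grip in the frame of caddy between -0.075 and 0.075 m and z of dropper0_grip in the frame of caddy between 0.042 and 0.053 m and angle between each of dropper0_grip, dropper1_grip, dropper2_grip's own z axis and vertical below 0.15 rad and contact force between the fingers and dropper0 below 0.3 N and x of dropper1_grip in the frame of caddy between -0.008 and 0.008 m and y of dropper1_grip in the frame of caddy between -0.075 and 0.075 m and z of dropper1_grip in the frame of caddy between 0.042 and 0.053 m and contact force between the fingers and dropper1 below 0.3 N and x of dropper2_grip in the frame of caddy between -0.008 and 0.008 m and y of dropper2_grip in the frame of caddy between -0.075 and 0.075 m and z of dropper2_grip in the frame of caddy between 0.042 and 0.053 m and contact force between the fingers and dropper2 below 0.3 N and value of joint bolt above 0.02 m), for 0.2 s.
4. the bolt is pushed fully home into its keeper (value of joint bolt below 0.005 m and x of dropper0_grip in the frame of caddy between -0.008 and 0.008 m and y of dropper0_grip in the frame of caddy between -0.075 and 0.075 m and z of dropper0_grip in the frame of caddy between 0.042 and 0.053 m and angle between each of dropper0_grip, dropper1_grip, dropper2_grip's own z axis and vertical below 0.15 rad and contact force between the fingers and dropper0 below 0.3 N and x of dropper1_grip in the frame of caddy between -0.008 and 0.008 m and y of dropper1_grip in the frame of caddy between -0.075 and 0.075 m and z of dropper1_grip in the frame of caddy between 0.042 and 0.053 m and contact force between the fingers and dropper1 below 0.3 N and x of dropper2_grip in the frame of caddy between -0.008 and 0.008 m and y of dropper2_grip in the frame of caddy between -0.075 and 0.075 m and z of dropper2_grip in the frame of caddy between 0.042 and 0.053 m and contact force between the fingers and dropper2 below 0.3 N), for 0.2 s.
5. the selector is turned back to the locked notch and has dropped in (value of joint selector_turn below 0.15 rad and value of joint selector_pull below 0.003 m and value of joint bolt below 0.005 m), for 0.2 s.
At the end, for the whole second after the job is handed in: every bottle stands upright (within 0.15 rad) in a bay, foot on its floor; the bolt is home within 5 mm; the selector is in the locked notch (turned to within 0.15 rad of 0) and dropped (within 3 mm) (all of step 5 and x of dropper0_grip in the frame of caddy between -0.008 and 0.008 m and y of dropper0_grip in the frame of caddy between -0.075 and 0.075 m and z of dropper0_grip in the frame of caddy between 0.042 and 0.053 m and angle between each of dropper0_grip, dropper1_grip, dropper2_grip's own z axis and vertical below 0.15 rad and contact force between the fingers and dropper0 below 0.3 N and x of dropper1_grip in the frame of caddy between -0.008 and 0.008 m and y of dropper1_grip in the frame of caddy between -0.075 and 0.075 m and z of dropper1_grip in the frame of caddy between 0.042 and 0.053 m and contact force between the fingers and dropper1 below 0.3 N and x of dropper2_grip in the frame of caddy between -0.008 and 0.008 m and y of dropper2_grip in the frame of caddy between -0.075 and 0.075 m and z of dropper2_grip in the frame of caddy between 0.042 and 0.053 m and contact force between the fingers and dropper2 below 0.3 N); the robot touches nothing.
It fails at once if the glass of a bottle is gripped much harder than 40 N (both fingers together over 100 N) (contact force between the fingers and dropper0 above 100 N or contact force between the fingers and dropper1 above 100 N or contact force between the fingers and dropper2 above 100 N).
It fails at once if the loupe or the brass weight is moved by more than 3 cm (distance of any of loupe, big_weight from where it was at the start of the episode above 0.03 m).
Of dropper0, dropper1, dropper2 only 2 to 3 are there at a start; the rules pass over those that are not, and their reading is None.
At some moment in a run one of dropper0, dropper1, dropper2 may be knocked a few centimetres aside while the robot is not near it.
It also fails if it takes over 200 s, if anything falls off the work surface, if the arm or the gripper's body presses on something with over 40 N, if the wrist force passes 120 N, or if a joint passes its speed limit or range.

## Working session

There is one attempt and no reset: what is moved stays moved. The work goes in short steps, Python scripts to look and compute and a tool call to move; the robot and the scene stay as the last step left them, time stands still between calls to the robot, and variables do not carry over. Pictures are saved under pics/ and viewed, and the job is handed in when it is done.

Besides the shell and the picture viewer there is one more tool, called as name(argument=value, ...) on one line, values as JSON. servo_tool: Moves the arm, as the interface text tells. Its arguments: {"type":"object","properties":{"deltas":{"type":"array","items":{"type":"object","properties":{"dx":{"type":"number"},"dy":{"type":"number"},"dz":{"type":"number"},"ax":{"type":"number"},"ay":{"type":"number"},"az":{"type":"number"},"hand":{"type":"number"}}}},"newtons":{"type":"number"}},"required":["deltas"]}

```bash
ls; mkdir -p pics; cat > h.py <<'E'
import numpy as np, cv2
from plant import r, eyes
from scipy.spatial.transform import Rotation as R
def snap(name,fn=None):
    p,d=eyes.snapshot(name)
    if fn: cv2.imwrite('pics/'+fn,cv2.cvtColor(p,cv2.COLOR_RGB2BGR))
    np.savez('last_%s.npz'%name,p=p,d=d)
    return p,d
def load(name):
    z=np.load('last_%s.npz'%name); return z['p'],z['d']
def und(m,u,v):
    x=(np.asarray(u,float)-m['cx'])/m['fx'];y=(np.asarray(v,float)-m['cy'])/m['fy']
    xd,yd=x.copy(),y.copy()
    for _ in range(20):
        s=1+m['k1']*(x*x+y*y); x=xd/s;y=yd/s
    return x,y
def cloud(name,d):
    m=eyes.camera_model(name); v,u=np.mgrid[:d.shape[0],:d.shape[1]]
    x,y=und(m,u,v); P=np.stack([x*d,-y*d,-d,np.ones_like(d)],-1)
    return (P@np.array(m['pose']).T)[...,:3]
def ray(name,u,v,z):
    m=eyes.camera_model(name);T=np.array(m['pose']);x,y=und(m,u,v)
    dv=T[:3,:3]@np.array([x,-y,-1.]);o=T[:3,3];t=(z-o[2])/dv[2];return o+t*dv
def proj(name,P):
    m=eyes.camera_model(name);T=np.linalg.inv(np.array(m['pose']))
    c=T[:3,:3]@np.asarray(P)+T[:3,3];x=c[0]/-c[2];y=-c[1]/-c[2];s=1+m['k1']*(x*x+y*y)
    return m['cx']+m['fx']*x*s,m['cy']+m['fy']*y*s
E
python3 - <<'E'
from h import *
s=r.get_state()
for k,v in s.items(): print(k,np.round(v,4))
for n in('side','top'):
    p,d=snap(n,n+'0.png'); m=eyes.camera_model(n); print(n,{k:np.round(v,3).tolist() for k,v in m.items()})
E
```

```text
pics
clock 0.0
q [-1.1932  0.6899 -0.1945  1.5663  0.1573  0.9025 -0.2151]
qd [-0.      0.0011 -0.0006  0.0008 -0.0008 -0.0009 -0.0008]
joint_torque [ 9.00000e-04 -5.27570e+01 -1.26660e+00 -1.53427e+01 -5.27000e-02
  6.50000e-03  2.00000e-04]
tool_pos [0.2105 0.5879 0.2629]
eef_rot [ 1.710e-01  9.853e-01 -9.000e-04 -1.000e-04]
contact_force [ 0.1247 -0.2013 -0.1835]
moment [-0.0116 -0.0121 -0.0183]
opening 1.0012
side {'fx': 486.656, 'fy': 486.656, 'cx': 254.369, 'cy': 192.39, 'k1': 0.037, 'pose': [[0.947, 0.119, -0.298, 0.099], [-0.32, 0.405, -0.857, -1.434], [0.019, 0.907, 0.422, 0.791], [0.0, 0.0, 0.0, 1.0]]}
top {'fx': 477.0, 'fy': 477.0, 'cx': 250.587, 'cy': 189.374, 'k1': 0.037, 'pose': [[0.015, 0.996, -0.085, 0.378], [-1.0, 0.015, 0.004, -0.241], [0.006, 0.084, 0.996, 1.889], [0.0, 0.0, 0.0, 1.0]]}
```

View pics/side0.png

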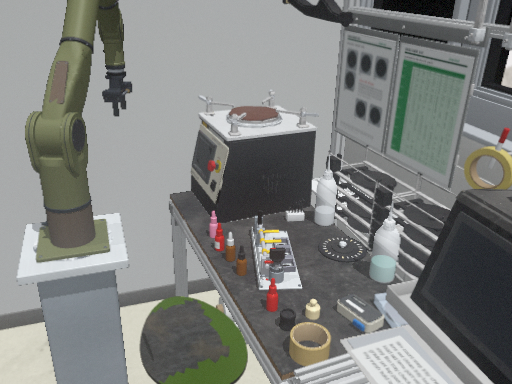

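View pics/top0.png

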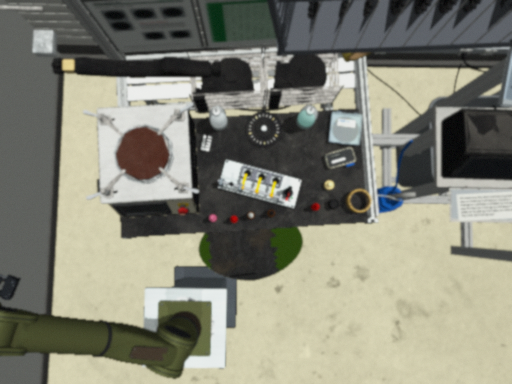

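The side view shows white-topped brown bottle near (230,247), a black-topped brown one near (241,262), pink (213,226), red (219,240), red (272,296), the caddy around (275,258), the loupe (288,319) and the weight (313,310). I'll crop closer.

```bash
python3 - <<'E'
from h import *
p,d=load('side'); c=p[195:345,165:365]; cv2.imwrite('pics/c_side0.png',cv2.cvtColor(cv2.resize(c,None,fx=4,fy=4,interpolation=cv2.INTER_CUBIC),cv2.COLOR_RGB2BGR))
p,d=load('top'); c=p[140:235,170:370]; cv2.imwrite('pics/c_top0.png',cv2.cvtColor(cv2.resize(c,None,fx=4,fy=4,interpolation=cv2.INTER_CUBIC),cv2.COLOR_RGB2BGR))
E
```

```text
(no output)
```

View pics/c_side0.png

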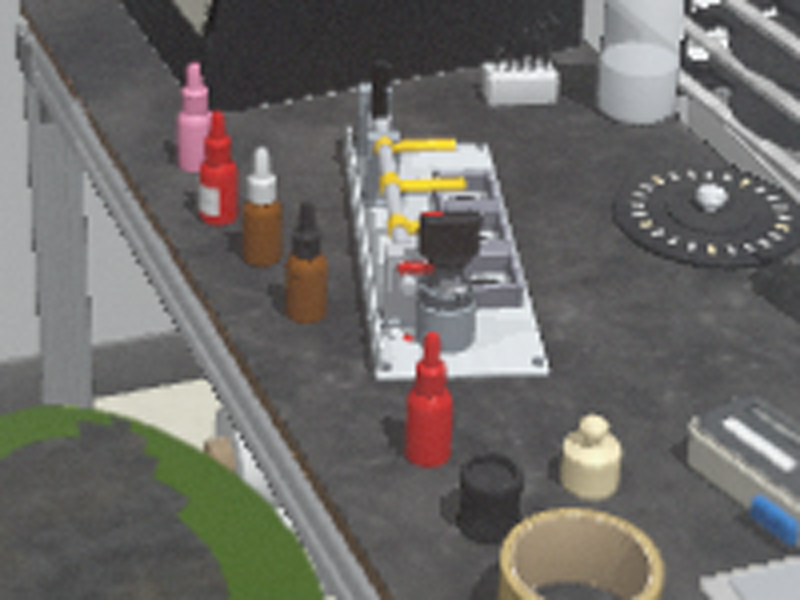

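View pics/c_top0.png

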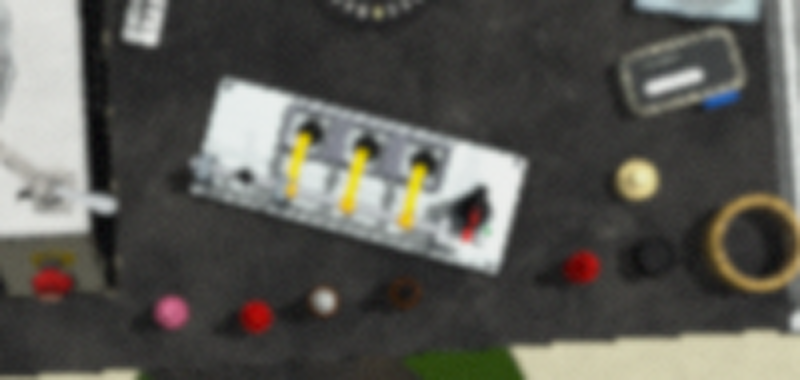

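Candidates: brown with white top at side (230,247) is dropper0. Brown with black top at side (241,267) is the only black-topped bottle, so one is absent. The red (219,240), red (272,296) and pink (213,226) bottles are look-alikes to leave alone. Next I fit the poses.

```bash
python3 - <<'E'
from h import *
def grid(n,u0,u1,v0,v1,k,fn):
    p,d=load(n); c=cv2.resize(p[v0:v1,u0:u1],None,fx=k,fy=k,interpolation=cv2.INTER_CUBIC)
    c=cv2.cvtColor(c,cv2.COLOR_RGB2BGR)
    for u in range((u0+9)//10*10,u1,10): cv2.line(c,(int((u-u0+.5)*k),0),(int((u-u0+.5)*k),6),(0,255,0),1);cv2.putText(c,str(u),(int((u-u0+.5)*k),16),0,.35,(0,255,0))
    for v in range((v0+9)//10*10,v1,10): cv2.line(c,(0,int((v-v0+.5)*k)),(6,int((v-v0+.5)*k)),(0,255,0),1);cv2.putText(c,str(v),(8,int((v-v0+.5)*k)+4),0,.35,(0,255,0))
    cv2.imwrite('pics/'+fn,c)
grid('top',210,305,152,220,8,'g_top0.png')
grid('side',205,310,200,292,6,'g_side0.png')
E
```

```text
(no output)
```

View pics/g_top0.png

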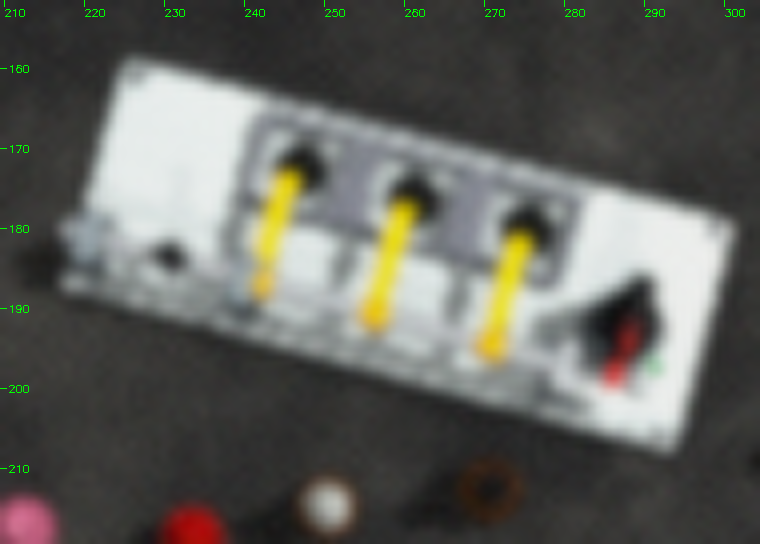

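View pics/g_side0.png

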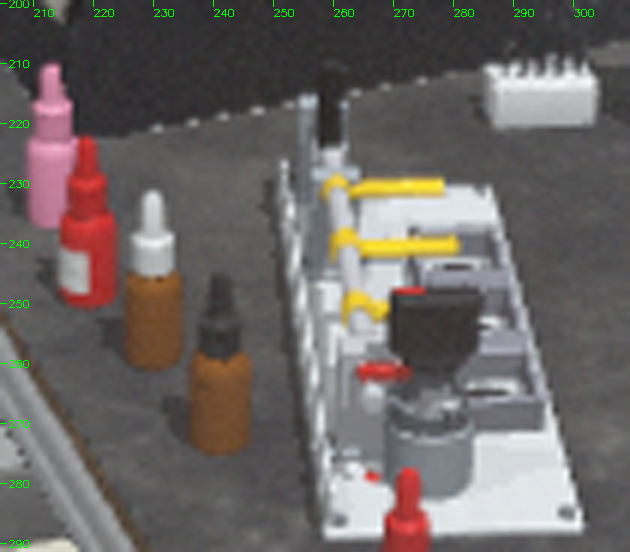

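```bash
cat > fit.py <<'E'
from h import *
from scipy.optimize import least_squares
def wp(q,P): c,s=np.cos(q[2]),np.sin(q[2]); return np.array([q[0]+c*P[0]-s*P[1],q[1]+s*P[0]+c*P[1],P[2]])
def fit(F):
    f=lambda q: np.concatenate([np.array(proj(n,wp(q,P)))-uv for n,P,uv in F])
    s=least_squares(f,[.5,-.25,-.28],loss='soft_l1'); return s.x,f(s.x).reshape(-1,2)
E
python3 - <<'E'
from fit import *
T=[('top',(-.009,.058,.0605),(244.3,172.3)),('top',(-.009,0,.0605),(258.6,176.5)),('top',(-.009,-.058,.0605),(273,180.8)),
('top',(.032,.156,.006),(224.2,158.6)),('top',(.032,-.156,.006),(299.7,178.6)),('top',(-.086,-.156,.006),(292.8,207.8))]
S=[('side',(-.009,.058,.058),(276.8,230.5)),('side',(-.009,0,.058),(279.2,240.4)),('side',(.032,-.156,.003),(300.8,287.5)),('side',(.032,.156,.006),(286,230.3)),('side',(-.086,-.156,.003),(258,289))]
for F in (T,S,T+S):
    q,e=fit(F); print(q.round(4),'deg',np.degrees(q[2]).round(2)); print(e.round(1).tolist())
E
```

```text
[ 0.5907 -0.2837 -0.2494] deg -14.29
[[0.3, 0.6], [0.5, 0.3], [0.7, -0.1], [-0.5, -0.4], [-0.3, 0.0], [-0.9, -0.5]]
[ 0.5889 -0.2883 -0.2484] deg -14.23
[[0.4, 0.5], [0.4, 0.3], [0.1, -0.1], [-0.6, -0.4], [-0.4, -0.3]]
[ 0.5902 -0.2852 -0.2484] deg -14.23
[[0.7, 0.7], [0.9, 0.4], [1.1, 0.0], [-0.2, -0.2], [0.1, 0.1], [-0.5, -0.4], [0.5, -0.0], [0.4, -0.2], [0.1, -0.8], [-0.6, -0.9], [-0.4, -1.0]]
```

```bash
cat > bott.py <<'E'
from fit import *
def brown(name,box,p,d,verbose=True):
    u0,u1,v0,v1=box; hsv=cv2.cvtColor(p,cv2.COLOR_RGB2HSV); C=cloud(name,d)
    m=np.zeros(d.shape,bool); m[v0:v1,u0:u1]=True
    b=m&(hsv[...,0]>8)&(hsv[...,0]<20)&(hsv[...,1]>130)&(d>0)
    n,l,st,ce=cv2.connectedComponentsWithStats(b.astype(np.uint8)); out=[]
    for i in range(1,n):
        if st[i,4]<12: continue
        X=C[l==i]; X=X[(X[:,2]>.004)&(X[:,2]<.06)]
        if len(X)<8: continue
        g=X[:,:2].mean(0); cam=np.array(eyes.camera_model(name)['pose'])[:2,3]
        s=least_squares(lambda c: np.hypot(*(X[:,:2]-c).T)-.0145, g+(g-cam)/np.linalg.norm(g-cam)*.009,loss='soft_l1',f_scale=.002)
        out.append((ce[i].round(1).tolist(),st[i].tolist(),len(X),s.x.round(4).tolist(),round(2*s.cost**.5,4),X[:,2].min().round(3),X[:,2].max().round(3)))
    return out
E
python3 - <<'E'
from bott import *
p,d=load('side')
for o in brown('side',(205,260,225,290),p,d): print(o)
print('ray tops', ray('top',250.5,214.6,.092), ray('top',270.7,212.7,.092))
print('side tops', ray('side',229.7,232,.092), ray('side',241.4,246,.092))
# ray at mid body silhouettes
q=np.array([.5902,-.2852,-.2484])
for n in('side','top'):
    p,d=load(n); k=6 if n=='side' else 8; o=(205,200,310,292) if n=='side' else (210,152,305,220)
    c=cv2.cvtColor(cv2.resize(p[o[1]:o[3],o[0]:o[2]],None,fx=k,fy=k,interpolation=cv2.INTER_CUBIC),cv2.COLOR_RGB2BGR)
    def L(*P,col=(0,0,255)):
        a=[((np.array(proj(n,wp(q,x)))-o[:2]+.5)*k).astype(int) for x in P]; cv2.polylines(c,[np.array(a)],False,col,1)
    for z in(.006,): L((.032,.156,z),(.032,-.156,z),(-.086,-.156,z),(-.086,.156,z),(.032,.156,z))
    for y in(-.058,0,.058): L((-.064,y,.058),(-.009,y,.058)); L(*[(sx*.019,y+sy*.019,.024) for sx,sy in((1,1),(1,-1),(-1,-1),(-1,1),(1,1))],col=(0,255,0))
    L((-.064,.1,.064),(-.064,.1,.108),col=(255,0,0)); L((-.036,-.1155,.074),(-.036,-.1155,.106),col=(255,0,0));L((-.057,-.1155,.106),(-.015,-.1155,.106),col=(255,0,0))
    L((-.064,-.092,.058),(-.064,.15,.058),col=(255,0,255))
    cv2.imwrite('pics/ov_%s.png'%n,c)
E
```

```text
([230.2, 252.8], [226, 246, 9, 15, 122], 118, [0.4392, -0.2504], np.float64(0.0289), np.float64(0.004), np.float64(0.05))
([241.2, 266.7], [237, 259, 10, 17, 135], 132, [0.4482, -0.3296], np.float64(0.0324), np.float64(0.004), np.float64(0.049))
ray tops [ 0.43479964 -0.2501614   0.092     ] [ 0.44311318 -0.32612983  0.092     ]
side tops [ 0.43736054 -0.25136495  0.092     ] [ 0.44669482 -0.33530036  0.092     ]
```

View pics/ov_side.png

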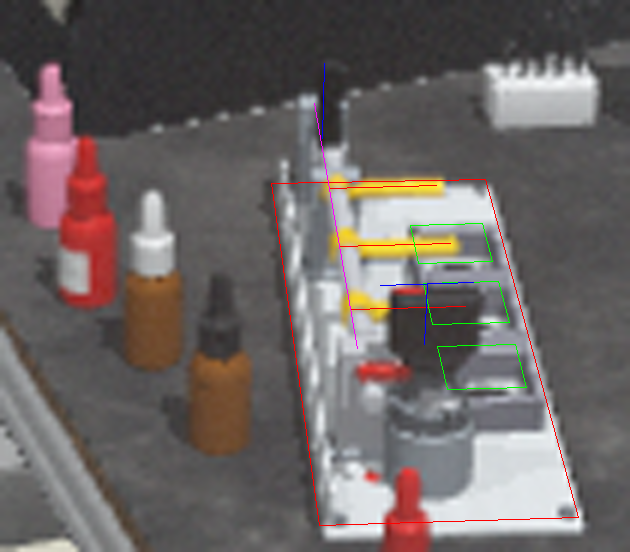

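View pics/ov_top.png

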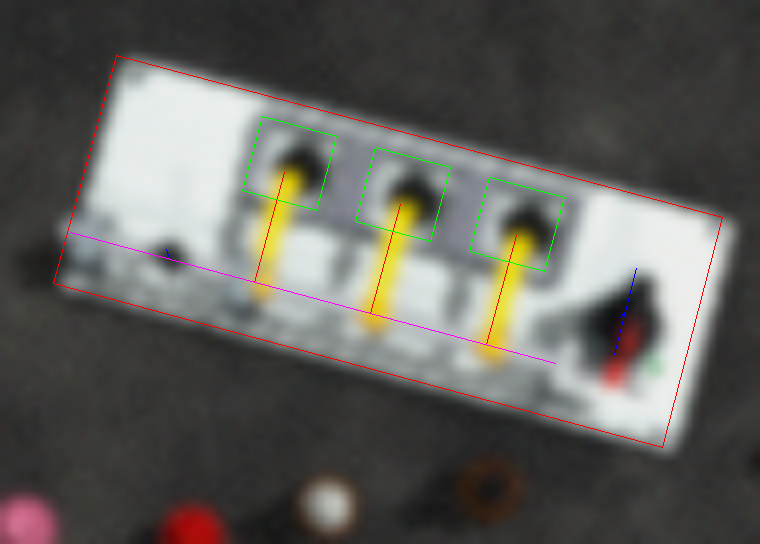

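```bash
cat > fit2.py <<'E'
from fit import *
t=lambda x,y:(210+x/8-.5,152+y/8-.5); s=lambda x,y:(205+x/6-.5,200+y/6-.5)
T=[('top',(-.009,.058,.0605),t(292,168)),('top',(-.009,0,.0605),t(406,199)),('top',(-.009,-.058,.0605),t(521,230)),
('top',(.032,.156,.006),t(124,57)),('top',(.032,-.156,.006),t(735,222)),('top',(-.086,-.156,.006),t(678,455))]
S=[('side',(-.009,.058,.058),s(444,186)),('side',(-.009,0,.058),s(459,244)),('side',(.032,-.156,.003),s(582,528)),('side',(.032,.156,.006),s(492,186)),('side',(-.086,-.156,.003),s(325,538)),('side',(-.064,.1,.108),s(330,66)),]
E
python3 - <<'E'
from fit2 import *
for F in (T,S,T+S):
    q,e=fit(F); print(q.round(4),'deg',np.degrees(q[2]).round(2)); print(e.round(1).tolist())
for n in('side','top'):
    p,d=load(n); k=6 if n=='side' else 8; o=(205,200,310,292) if n=='side' else (210,152,305,220)
    c=cv2.cvtColor(cv2.resize(p[o[1]:o[3],o[0]:o[2]],None,fx=k,fy=k,interpolation=cv2.INTER_CUBIC),cv2.COLOR_RGB2BGR)
    def L(*P,col=(0,0,255)):
        a=[((np.array(proj(n,wp(q,x)))-o[:2]+.5)*k).astype(int) for x in P]; cv2.polylines(c,[np.array(a)],False,col,1)
    for z in(.006,): L((.032,.156,z),(.032,-.156,z),(-.086,-.156,z),(-.086,.156,z),(.032,.156,z))
    for y in(-.058,0,.058): L((-.064,y,.058),(-.009,y,.058)); L(*[(sx*.019,y+sy*.019,.024) for sx,sy in((1,1),(1,-1),(-1,-1),(-1,1),(1,1))],col=(0,255,0))
    L((-.064,.1,.064),(-.064,.1,.108),col=(255,0,0)); L((-.036,-.1155,.074),(-.036,-.1155,.106),col=(255,0,0));L((-.057,-.1155,.106),(-.015,-.1155,.106),col=(255,0,0))
    L((-.064,-.092,.058),(-.064,.15,.058),col=(255,0,255))
    cv2.imwrite('pics/ov2_%s.png'%n,c)
C={n:cloud(n,load(n)[1]) for n in('top','side')}
# depth checks: knob top, tabs, bench heights
for n,u,v in(('top',258,177),('top',225,165),('top',232,200),('side',272,250),('side',277,241),('side',300,286),('top',290,188)): print(n,u,v,C[n][v,u].round(4))
E
```

```text
[ 0.5904 -0.2894 -0.2521] deg -14.44
[[0.1, 0.4], [0.4, 0.5], [0.5, 0.6], [0.2, -0.4], [-0.5, -0.4], [-1.0, -0.9]]
[ 0.5919 -0.2894 -0.2526] deg -14.47
[[-0.2, 0.5], [-0.3, 0.6], [0.4, -0.0], [0.1, -0.6], [-0.2, -0.5], [0.2, 0.0]]
[ 0.5914 -0.2896 -0.2525] deg -14.47
[[0.2, 0.2], [0.4, 0.3], [0.6, 0.4], [0.2, -0.7], [-0.5, -0.6], [-1.0, -1.1], [-0.3, 0.6], [-0.5, 0.6], [0.3, 0.1], [-0.0, -0.5], [-0.3, -0.4], [0.0, 0.1]]
top 258 177 [ 0.586  -0.2779  0.0165]
top 225 165 [ 0.6332 -0.1462  0.0053]
top 232 200 [ 0.4949 -0.1761 -0.0067]
side 272 250 [ 0.5147 -0.3929  0.101 ]
side 277 241 [ 0.5696 -0.2919  0.0622]
side 300 286 [ 0.5815 -0.441   0.0033]
top 290 188 [ 0.5362 -0.3967  0.1081]
```

View pics/ov2_side.png

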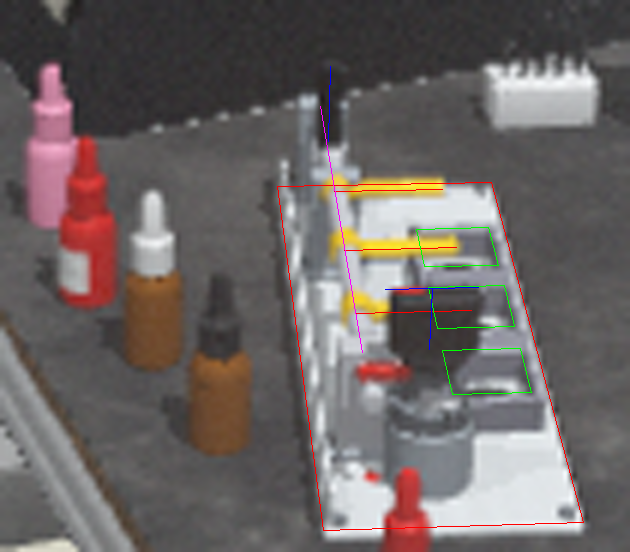

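View pics/ov2_top.png

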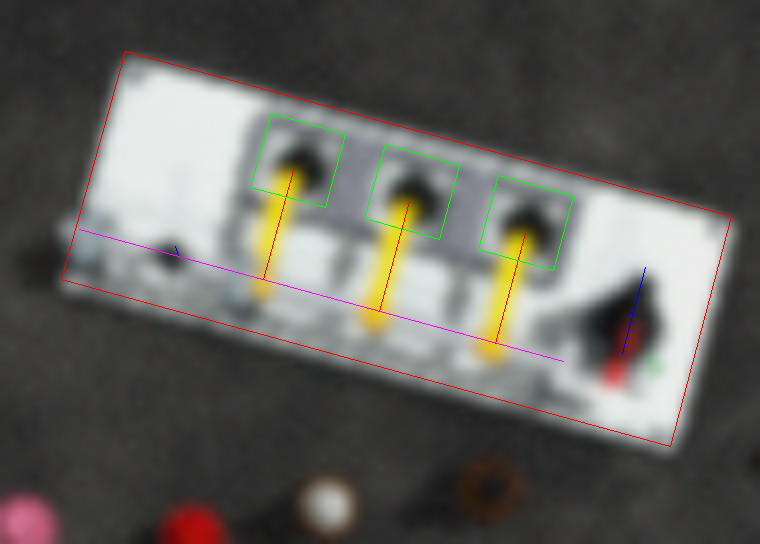

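```bash
python3 - <<'E'
from fit2 import *
for n in('top','side'):
    p,d=load(n);C=cloud(n,d)
    m=(d>0)&(C[...,2]>.2)&(C[...,2]<.6)&(C[...,0]>.3)&(C[...,0]<1)&(C[...,1]>-.3)&(C[...,1]<.6)
    X=C[m]; print(n,len(X),X.min(0).round(3),X.max(0).round(3),np.percentile(X,[2,50,98],axis=0).round(3).tolist())
    h,e=np.histogram(X[:,2],bins=np.arange(.2,.61,.02)); print(h)
# bench bias in top
p,d=load('top');C=cloud('top',d)
for u,v in((230,200),(215,180),(310,190),(300,215),(280,165),(240,155)): print(u,v,C[v,u].round(4))
# red bottles / weights positions from top (rays at z)
for nm,u,v,z in(('red',233.5,217,.092),('pink',212.5,217,.092),('red2',315.5,206.5,.092),('loupe',333.5,204,.04),('weight',329,185,.046)): print(nm,ray('top',u,v,z).round(3))
q=[.589,-.2893,-.2525]
for nm,P in(('knob',(-.036,-.1155,.092)),('handle',(-.064,.1,.092)),('bay0',(0,.058,.006)),('bay1',(0,0,.006)),('bay2',(0,-.058,.006))): print(nm,wp(q,P).round(4))
E
```

```text
top 9824 [ 0.433 -0.295  0.2  ] [0.882 0.298 0.379] [[0.457, -0.05, 0.21], [0.617, 0.101, 0.312], [0.797, 0.261, 0.364]]
[ 425  190  232   29   57 5686 1906  991  308    0    0    0    0    0
    0    0    0    0    0    0]
side 6796 [ 0.434 -0.299  0.2  ] [0.886 0.294 0.375] [[0.456, -0.069, 0.203], [0.599, -0.022, 0.29], [0.857, 0.232, 0.362]]
[ 939  702  736  719  546 1781  847  366  160    0    0    0    0    0
    0    0    0    0    0    0]
230 200 [ 0.4952 -0.1679 -0.0137]
215 180 [ 5.732e-01 -1.073e-01 -1.000e-04]
310 190 [ 0.5388 -0.4852  0.0033]
300 215 [ 0.439  -0.4461  0.0039]
280 165 [ 0.6376 -0.3655 -0.0012]
240 155 [ 0.6743 -0.2052  0.0055]
red [ 0.425 -0.186  0.092]
pink [ 0.424 -0.107  0.092]
red2 [ 0.469 -0.495  0.092]
loupe [ 0.483 -0.572  0.04 ]
weight [ 0.556 -0.553  0.046]
knob [ 0.5253 -0.3921  0.092 ]
handle [ 0.552  -0.1765  0.092 ]
bay0 [ 0.6035 -0.2331  0.006 ]
bay1 [ 0.589  -0.2893  0.006 ]
bay2 [ 0.5745 -0.3455  0.006 ]
```

```bash
cat > mv.py <<'E'
from fit import *
def tool(jaw,tilt=None):
    # tool z down, jaw (tool y) azimuth in deg
    a=np.radians(jaw); y=np.array([np.cos(a),np.sin(a),0]);z=np.array([0,0,-1.]);x=np.cross(y,z)
    M=np.stack([x,y,z],1)
    if tilt is not None: M=R.from_rotvec(np.radians(tilt)).as_matrix()@M
    return M
def state():
    s=r.get_state(); M=R.from_quat(s['eef_rot']).as_matrix(); p=np.array(s['tool_pos'])
    return s,p,M
def rows(tg,verbose=True):
    s,p,M=state()
    jaw=np.degrees(np.arctan2(M[1,1],M[0,1])); print('now',p.round(4),'jaw',jaw.round(2),'tiltz',M[:,2].round(3),'q',np.round(s['q'],2),'t',round(s['clock'],2),'op',round(s['opening']*88.1,1))
    for P,Mt in tg:
        d=M.T@(np.array(P)-p)/.06; w=np.degrees((R.from_matrix(M.T@Mt)).as_rotvec())/6
        print({k:round(float(v),3) for k,v in zip(('dx','dy','dz','ax','ay','az'),list(d)+list(w))})
E
python3 - <<'E'
from mv import *
t=tool(75.5)
rows([((.25,.55,.50),tool(70)),((.40,.30,.52),tool(70)),((.5,-.02,.52),tool(70)),((.5,-.3,.50),tool(75.5))])
E
```

```text
now [0.2105 0.5879 0.263 ] jaw 70.31 tiltz [-0.    -0.002 -1.   ] q [-1.19  0.69 -0.19  1.57  0.16  0.9  -0.22] t 0.1 op 88.2
{'dx': -0.833, 'dy': -0.38, 'dz': -3.949, 'ax': -0.016, 'ay': 0.002, 'az': 0.051}
{'dx': -4.591, 'dy': -3.461, 'dz': -4.277, 'ax': -0.016, 'ay': 0.002, 'az': 0.051}
{'dx': -7.957, 'dy': -7.921, 'dz': -4.269, 'ax': -0.016, 'ay': 0.002, 'az': 0.051}
{'dx': -9.53, 'dy': -12.314, 'dz': -3.928, 'ax': -0.016, 'ay': 0.001, 'az': -0.866}
```

servo_tool(deltas=[{"dx":-0.4,"dy":-0.2,"dz":-1,"hand":60},{"dx":-0.6,"dy":-0.3,"dz":-2,"hand":60},{"dx":-0.8,"dy":-0.4,"dz":-3,"hand":60},{"dx":-0.8,"dy":-0.4,"dz":-4,"hand":60},{"dx":-1.6,"dy":-1.0,"dz":-4.2,"hand":60},{"dx":-2.4,"dy":-1.6,"dz":-4.2,"hand":60},{"dx":-3.1,"dy":-2.2,"dz":-4.2,"hand":60},{"dx":-3.8,"dy":-2.8,"dz":-4.2,"hand":60},{"dx":-4.6,"dy":-3.4,"dz":-4.2,"hand":60},{"dx":-4.6,"dy":-3.4,"dz":-4.2,"hand":60}])

```text
schema error: expected keys dx, dy, dz, ax, ay, az, hand
```

```bash
python3 - <<'E'
from mv import *
rows([((.46,.1,.52),tool(70)),((.5,-.1,.52),tool(70)),((.5,-.3,.50),tool(75.5))])
E
```

```text
now [0.2105 0.5879 0.263 ] jaw 70.31 tiltz [-0.    -0.002 -1.   ] q [-1.19  0.69 -0.19  1.57  0.16  0.9  -0.22] t 0.1 op 88.2
{'dx': -6.656, 'dy': -6.262, 'dz': -4.272, 'ax': -0.016, 'ay': 0.002, 'az': 0.051}
{'dx': -8.407, 'dy': -9.176, 'dz': -4.267, 'ax': -0.016, 'ay': 0.002, 'az': 0.051}
{'dx': -9.53, 'dy': -12.314, 'dz': -3.928, 'ax': -0.016, 'ay': 0.001, 'az': -0.866}
```

All keys are required, so I'll include the zeros.

servo_tool(deltas=[{"dx":-0.4,"dy":-0.2,"dz":-1,"ax":0,"ay":0,"az":0,"hand":60},{"dx":-0.6,"dy":-0.3,"dz":-2,"ax":0,"ay":0,"az":0,"hand":60},{"dx":-0.8,"dy":-0.4,"dz":-3,"ax":0,"ay":0,"az":0,"hand":60},{"dx":-0.8,"dy":-0.4,"dz":-4,"ax":0,"ay":0,"az":0,"hand":60},{"dx":-1.6,"dy":-1.0,"dz":-4.2,"ax":0,"ay":0,"az":0,"hand":60},{"dx":-2.4,"dy":-1.6,"dz":-4.2,"ax":0,"ay":0,"az":0,"hand":60},{"dx":-3.1,"dy":-2.2,"dz":-4.2,"ax":0,"ay":0,"az":0,"hand":60},{"dx":-3.8,"dy":-2.8,"dz":-4.2,"ax":0,"ay":0,"az":0,"hand":60},{"dx":-4.6,"dy":-3.4,"dz":-4.2,"ax":0,"ay":0,"az":0,"hand":60},{"dx":-4.6,"dy":-3.4,"dz":-4.2,"ax":0,"ay":0,"az":0,"hand":60}])

```text
clock: 1.35
tool_pos: [0.4048, 0.2982, 0.5155]
eef_rot: [0.176, 0.984, -0.001, 0.001]
contact_force: [-0.3, 0.9, -0.4]
opening: 0.677
```

```bash
python3 - <<'E'
from mv import *
rows([((.46,.1,.52),tool(70)),((.5,-.1,.52),tool(70)),((.5,-.3,.50),tool(75.5))])
E
```

```text
now [0.4048 0.2982 0.5155] jaw 69.69 tiltz [ 0.001 -0.003 -1.   ] q [-0.63  0.3  -0.15  1.48  0.05  1.37  0.44] t 1.35 op 59.7
{'dx': -2.01, 'dy': -2.779, 'dz': -0.063, 'ax': -0.023, 'ay': 0.021, 'az': -0.051}
{'dx': -3.792, 'dy': -5.674, 'dz': -0.052, 'ax': -0.023, 'ay': 0.021, 'az': -0.051}
{'dx': -4.948, 'dy': -8.799, 'dz': 0.291, 'ax': -0.024, 'ay': 0.02, 'az': -0.968}
```

servo_tool(deltas=[{"dx":-0.7,"dy":-0.9,"dz":-0.05,"ax":0,"ay":0,"az":1.7,"hand":60},{"dx":-1.4,"dy":-1.8,"dz":-0.05,"ax":0,"ay":0,"az":3.4,"hand":60},{"dx":-2.0,"dy":-2.7,"dz":-0.05,"ax":0,"ay":0,"az":5.1,"hand":60},{"dx":-2.5,"dy":-3.5,"dz":-0.05,"ax":0,"ay":0,"az":6.8,"hand":60},{"dx":-3.0,"dy":-4.3,"dz":-0.05,"ax":0,"ay":0,"az":8.5,"hand":60},{"dx":-3.4,"dy":-5.0,"dz":-0.05,"ax":0,"ay":0,"az":10.2,"hand":60},{"dx":-3.8,"dy":-5.7,"dz":-0.05,"ax":0,"ay":0,"az":11.9,"hand":60},{"dx":-4.1,"dy":-6.6,"dz":-0.05,"ax":0,"ay":0,"az":13.6,"hand":60},{"dx":-4.5,"dy":-7.5,"dz":0.1,"ax":0,"ay":0,"az":15.3,"hand":60},{"dx":-4.9,"dy":-8.4,"dz":0.2,"ax":0,"ay":0,"az":17,"hand":60}])

```text
clock: 2.6
tool_pos: [0.5093, -0.2705, 0.503]
eef_rot: [0.874, 0.486, 0.0, -0.001]
contact_force: [0.5, 0.3, 0.3]
opening: 0.674
```

```bash
python3 - <<'E'
from mv import *
rows([((.525,-.392,.4),tool(-104.5)),((.525,-.392,.2),tool(-104.5))])
E
```

```text
now [ 0.5093 -0.2705  0.503 ] jaw -31.89 tiltz [-0.     0.001 -1.   ] q [ 0.16  0.45  0.44  1.32 -0.19  1.41  0.03] t 2.6 op 59.4
{'dx': -1.584, 'dy': 1.293, 'dz': 1.714, 'ax': -0.014, 'ay': -0.004, 'az': 12.102}
{'dx': -1.587, 'dy': 1.296, 'dz': 5.047, 'ax': -0.014, 'ay': -0.004, 'az': 12.102}
```

servo_tool(deltas=[{"dx":-0.4,"dy":0.3,"dz":0.4,"ax":0,"ay":0,"az":1.7,"hand":40},{"dx":-0.8,"dy":0.7,"dz":0.8,"ax":0,"ay":0,"az":3.4,"hand":40},{"dx":-1.2,"dy":1.0,"dz":1.2,"ax":0,"ay":0,"az":5.1,"hand":40},{"dx":-1.6,"dy":1.3,"dz":1.7,"ax":0,"ay":0,"az":6.8,"hand":40},{"dx":-1.6,"dy":1.3,"dz":2.4,"ax":0,"ay":0,"az":8.5,"hand":40},{"dx":-1.6,"dy":1.3,"dz":3.1,"ax":0,"ay":0,"az":10.2,"hand":40},{"dx":-1.6,"dy":1.3,"dz":3.8,"ax":0,"ay":0,"az":12.1,"hand":40},{"dx":-1.6,"dy":1.3,"dz":4.5,"ax":0,"ay":0,"az":12.1,"hand":40},{"dx":-1.6,"dy":1.3,"dz":5.0,"ax":0,"ay":0,"az":12.1,"hand":40},{"dx":-1.6,"dy":1.3,"dz":5.0,"ax":0,"ay":0,"az":12.1,"hand":40}])

```text
clock: 3.85
tool_pos: [0.5244, -0.3902, 0.2007]
eef_rot: [0.992, -0.124, -0.002, -0.002]
contact_force: [-0.7, 0.3, -0.1]
opening: 0.453
```

```bash
cat >> mv.py <<'E'
def view(n,u0,u1,v0,v1,k,fn,marks=()):
    p,d=snap(n); c=cv2.cvtColor(cv2.resize(p[v0:v1,u0:u1],None,fx=k,fy=k,interpolation=cv2.INTER_CUBIC),cv2.COLOR_RGB2BGR)
    for P in marks:
        a=(np.array(proj(n,P))-(u0,v0)+.5)*k; cv2.circle(c,tuple(a.astype(int)),3,(0,255,0),1)
    cv2.imwrite('pics/'+fn,c); return p,d
E
python3 - <<'E'
from mv import *
rows([((.525,-.392,.2),tool(-104.5))])
s,p,M=state()
tip=p+M[:,2]*.025
view('side',225,325,185,285,6,'a_side.png',[p,tip])
view('top',240,330,150,225,8,'a_top.png',[p,tip])
E
```

```text
now [ 0.5244 -0.3902  0.2007] jaw -104.21 tiltz [-0.004  0.005 -1.   ] q [ 0.26  0.89  0.62  1.55 -0.61  0.91 -0.72] t 3.85 op 39.9
{'dx': 0.017, 'dy': 0.026, 'dz': 0.012, 'ax': -0.036, 'ay': 0.049, 'az': 0.048}
```

View pics/a_side.png

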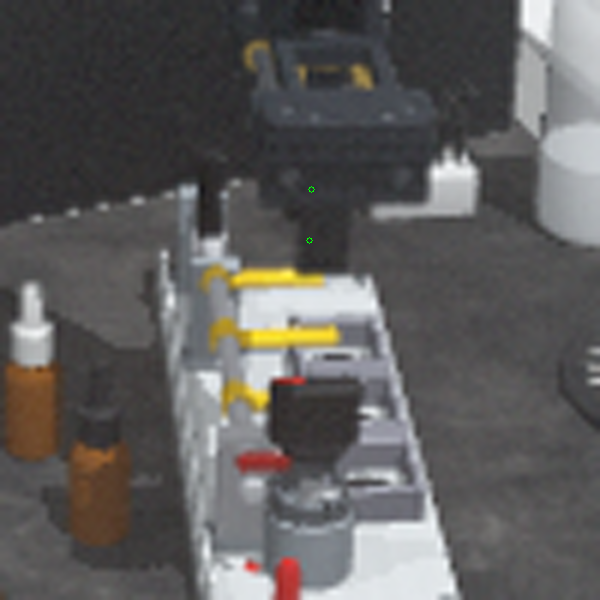

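View pics/a_top.png

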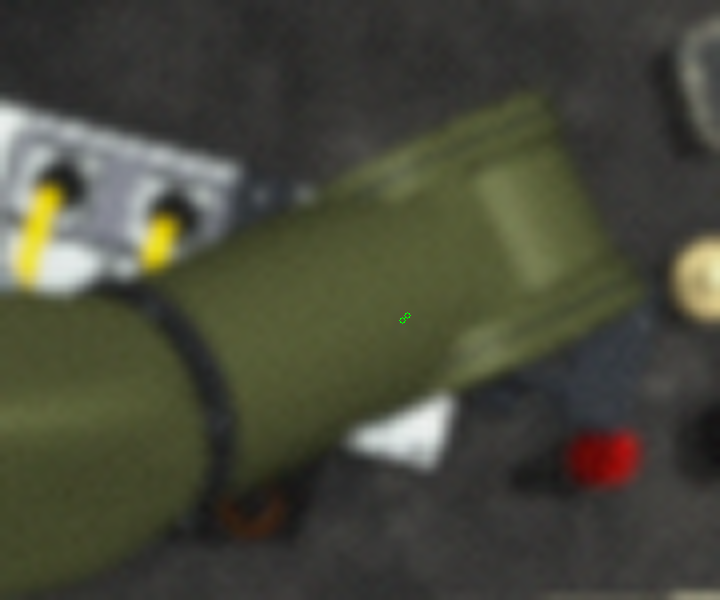

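```bash
python3 - <<'E'
from mv import *
px=lambda x,y:(225+x/6-.5,185+y/6-.5)
for x,y in((272,380),(360,384),(316,382)): 
    print(ray('side',*px(x,y),.106).round(4))
p,d=load('side');C=cloud('side',d)
hsv=cv2.cvtColor(p,cv2.COLOR_RGB2HSV)
u0,v0=px(316,415); print(u0,v0)
X=C[248:258,270:284]; m=(p[248:258,270:284].max(-1)<70); X=X[m]; print(len(X),X.mean(0).round(4),X.min(0).round(4),X.max(0).round(4))
for q in([.589,-.2893,-.2525],[.5919,-.2894,-.2525]):
  print(wp(q,(-.036,-.1155,.106)).round(4),wp(q,(-.057,-.1155,.106)).round(4),wp(q,(-.015,-.1155,.106)).round(4), 'front face',wp(q,(-.036,-.1225,.09)).round(4))
s,P,M=state()
y=M[:,1]
for sgn in(1,-1):
  t=P+M[:,2]*.025+sgn*y*.029; a=proj('side',t); print(sgn,t.round(3),((np.array(a)-(225,185)+.5)*6).round())
E
```

```text
[ 0.5099 -0.3885  0.106 ]
[ 0.5465 -0.4031  0.106 ]
[ 0.5282 -0.3958  0.106 ]
277.1666666666667 253.66666666666669
115 [ 0.5252 -0.3995  0.0929] [ 0.5075 -0.4077  0.0785] [ 0.5467 -0.3911  0.1073]
[ 0.5253 -0.3921  0.106 ] [ 0.505  -0.3869  0.106 ] [ 0.5456 -0.3974  0.106 ] front face [ 0.5235 -0.3989  0.09  ]
[ 0.5282 -0.3922  0.106 ] [ 0.5079 -0.387   0.106 ] [ 0.5485 -0.3975  0.106 ] front face [ 0.5264 -0.399   0.09  ]
1 [ 0.518 -0.421  0.179] [322. 268.]
-1 [ 0.533 -0.365  0.179] [306. 204.]
```

```bash
python3 - <<'E'
from mv import *
rows([((.5268,-.3922,.101),tool(-104.47))])
E
```

```text
now [ 0.5254 -0.3927  0.2042] jaw -104.24 tiltz [ 0.001 -0.    -1.   ] q [ 0.26  0.88  0.63  1.55 -0.61  0.91 -0.72] t 3.95 op 40.0
{'dx': 0.019, 'dy': -0.013, 'dz': 1.721, 'ax': 0.001, 'ay': -0.007, 'az': 0.038}
```

servo_tool(deltas=[{"dx":0.02,"dy":-0.01,"dz":0.5,"ax":0,"ay":0,"az":0.04,"hand":40},{"dx":0.02,"dy":-0.01,"dz":1.0,"ax":0,"ay":0,"az":0.04,"hand":40},{"dx":0.02,"dy":-0.01,"dz":1.4,"ax":0,"ay":0,"az":0.04,"hand":40},{"dx":0.02,"dy":-0.01,"dz":1.7,"ax":0,"ay":0,"az":0.04,"hand":40},{"dx":0.02,"dy":-0.01,"dz":1.72,"ax":0,"ay":0,"az":0.04,"hand":40},{"dx":0.02,"dy":-0.01,"dz":1.72,"ax":0,"ay":0,"az":0.04,"hand":40},{"dx":0.02,"dy":-0.01,"dz":1.72,"ax":0,"ay":0,"az":0.04,"hand":40}])

```text
clock: 4.82
tool_pos: [0.5264, -0.3932, 0.1017]
eef_rot: [0.992, -0.126, 0.001, 0.001]
contact_force: [-0.0, -0.6, 0.0]
opening: 0.456
```

```bash
python3 - <<'E'
from mv import *
rows([((.5268,-.3922,.101),tool(-104.47))])
s,p,M=state();print(np.round(s['contact_force'],1))
view('side',225,325,185,285,6,'b_side.png',[])
E
```

```text
now [ 0.5264 -0.3932  0.1017] jaw -104.53 tiltz [ 0.002 -0.001 -1.   ] q [ 0.3   1.01  0.54  1.6  -0.7   0.73 -0.66] t 4.83 op 40.2
{'dx': 0.002, 'dy': -0.018, 'dz': 0.011, 'ax': 0.008, 'ay': -0.017, 'az': -0.011}
[-0.  -0.6  0. ]
```

View pics/b_side.png

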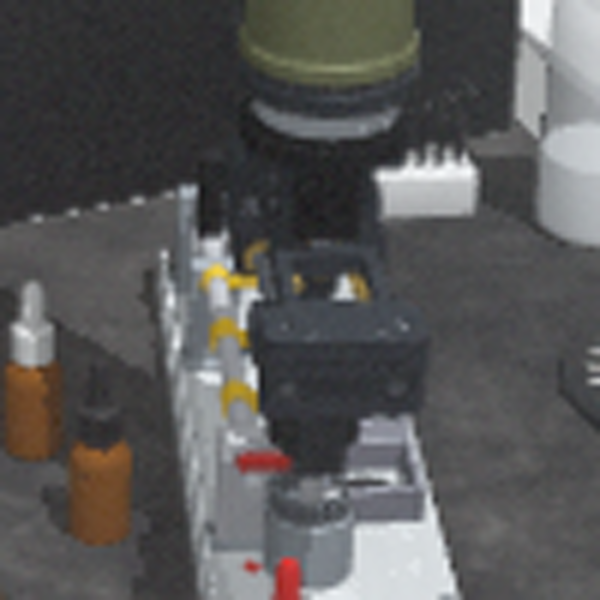

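The fingers straddle the knob, with no contact force. Close them.

servo_tool(newtons=30, deltas=[{"dx":0,"dy":0,"dz":0,"ax":0,"ay":0,"az":0,"hand":8},{"dx":0,"dy":0,"dz":0,"ax":0,"ay":0,"az":0,"hand":8},{"dx":0,"dy":0,"dz":0,"ax":0,"ay":0,"az":0,"hand":8},{"dx":0,"dy":0,"dz":0,"ax":0,"ay":0,"az":0,"hand":8},{"dx":0,"dy":0,"dz":0,"ax":0,"ay":0,"az":0,"hand":8},{"dx":0,"dy":0,"dz":0,"ax":0,"ay":0,"az":0,"hand":8}])

```text
clock: 5.62
tool_pos: [0.5268, -0.3922, 0.1015]
eef_rot: [0.992, -0.126, 0.001, -0.0]
contact_force: [-0.4, 2.6, 6.6]
opening: 0.154
```

```bash
python3 - <<'E'
from mv import *
rows([((.5268,-.3922,.101),tool(-104.47))])
s,p,M=state();print(np.round(s['contact_force'],1),np.round(s['moment'],2))
E
```

```text
now [ 0.5268 -0.3922  0.1015] jaw -104.49 tiltz [ 0.002  0.001 -1.   ] q [ 0.3   1.01  0.53  1.6  -0.7   0.73 -0.66] t 5.62 op 13.6
{'dx': 0.0, 'dy': -0.0, 'dz': 0.008, 'ax': -0.009, 'ay': -0.014, 'az': -0.004}
[-0.4  2.6  6.6] [0.51 0.08 0.  ]
```

servo_tool(deltas=[{"dx":0,"dy":0,"dz":-0.07,"ax":0,"ay":0,"az":0,"hand":8},{"dx":0,"dy":0,"dz":-0.14,"ax":0,"ay":0,"az":0,"hand":8},{"dx":0,"dy":0,"dz":-0.2,"ax":0,"ay":0,"az":0,"hand":8},{"dx":0,"dy":0,"dz":-0.2,"ax":0,"ay":0,"az":0,"hand":8}])

```text
clock: 6.12
tool_pos: [0.5265, -0.3921, 0.1123]
eef_rot: [0.992, -0.126, 0.0, -0.0]
contact_force: [3.9, 0.3, -6.9]
opening: 0.157
```

```bash
python3 - <<'E'
from mv import *
rows([((.5268,-.3922,.101),tool(-104.47))])
s,p,M=state();print(np.round(s['contact_force'],1),np.round(s['moment'],2))
view('side',225,325,185,285,6,'c_side.png',[])
E
```

```text
now [ 0.5265 -0.3921  0.1123] jaw -104.51 tiltz [ 0.001  0.001 -1.   ] q [ 0.3   1.    0.55  1.6  -0.69  0.75 -0.66] t 6.12 op 13.8
{'dx': 0.005, 'dy': 0.0, 'dz': 0.189, 'ax': -0.007, 'ay': -0.005, 'az': -0.006}
[ 3.9  0.3 -6.9] [ 0.02 -0.81  0.08]
```

View pics/c_side.png

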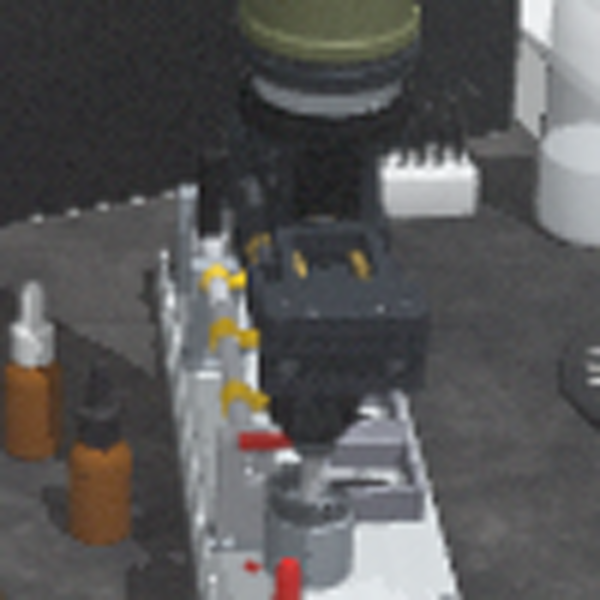

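The knob is up: the red pawl rose about 4 px and the force is 7 N. Turn it CCW by 60°.

servo_tool(deltas=[{"dx":0,"dy":0,"dz":-0.02,"ax":0,"ay":0,"az":-1,"hand":8},{"dx":0,"dy":0,"dz":-0.02,"ax":0,"ay":0,"az":-2.3,"hand":8},{"dx":0,"dy":0,"dz":-0.02,"ax":0,"ay":0,"az":-3.6,"hand":8},{"dx":0,"dy":0,"dz":-0.02,"ax":0,"ay":0,"az":-4.9,"hand":8},{"dx":0,"dy":0,"dz":-0.02,"ax":0,"ay":0,"az":-6.2,"hand":8},{"dx":0,"dy":0,"dz":-0.02,"ax":0,"ay":0,"az":-7.5,"hand":8},{"dx":0,"dy":0,"dz":-0.02,"ax":0,"ay":0,"az":-8.8,"hand":8},{"dx":0,"dy":0,"dz":-0.02,"ax":0,"ay":0,"az":-9.7,"hand":8},{"dx":0,"dy":0,"dz":-0.02,"ax":0,"ay":0,"az":-10.0,"hand":8},{"dx":0,"dy":0,"dz":-0.02,"ax":0,"ay":0,"az":-10.0,"hand":8}])

```text
clock: 7.42
tool_pos: [0.5266, -0.3926, 0.1134]
eef_rot: [0.922, 0.387, 0.001, 0.0]
contact_force: [4.4, 0.8, -5.9]
opening: 0.159
```

```bash
python3 - <<'E'
from mv import *
rows([((.5268,-.3922,.101),tool(-44.47))])
s,p,M=state();print(np.round(s['contact_force'],1),np.round(s['moment'],2))
view('side',225,325,185,285,6,'d_side.png',[])
E
```

```text
now [ 0.5266 -0.3926  0.1134] jaw -44.51 tiltz [ 0.001 -0.    -1.   ] q [ 0.43  0.94  0.27  1.59 -0.36  0.67  0.11] t 7.42 op 14.0
{'dx': 0.006, 'dy': -0.003, 'dz': 0.207, 'ax': 0.011, 'ay': -0.007, 'az': -0.007}
[ 4.4  0.8 -5.9] [-0.06 -1.09 -0.02]
```

View pics/d_side.png

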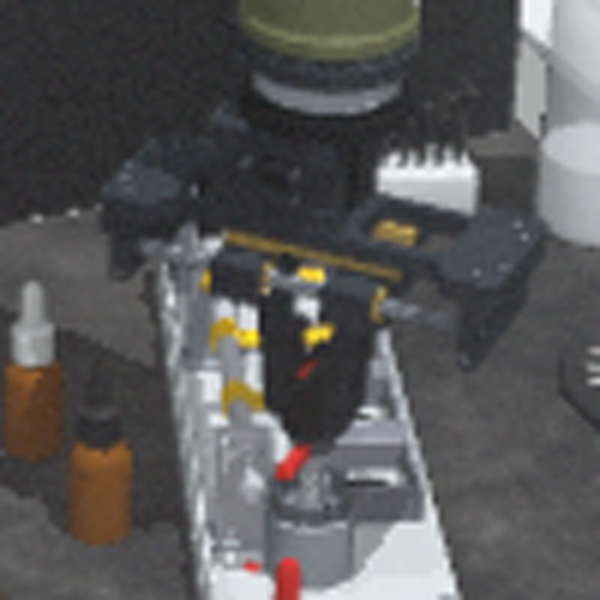

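servo_tool(deltas=[{"dx":0,"dy":0,"dz":0,"ax":0,"ay":0,"az":-0.2,"hand":8},{"dx":0,"dy":0,"dz":0.1,"ax":0,"ay":0,"az":-0.2,"hand":8},{"dx":0,"dy":0,"dz":0.21,"ax":0,"ay":0,"az":0,"hand":8},{"dx":0,"dy":0,"dz":0.24,"ax":0,"ay":0,"az":0,"hand":8},{"dx":0,"dy":0,"dz":0.24,"ax":0,"ay":0,"az":0,"hand":8}])

```text
clock: 8.1
tool_pos: [0.5268, -0.3927, 0.1014]
eef_rot: [0.922, 0.386, 0.001, 0.001]
contact_force: [2.4, 4.2, 10.2]
opening: 0.154
```

```bash
python3 - <<'E'
from mv import *
rows([((.5268,-.3922,.101),tool(-44.47))])
s,p,M=state();print(np.round(s['contact_force'],1),np.round(s['moment'],2))
E
```

```text
now [ 0.5268 -0.3927  0.1014] jaw -44.53 tiltz [ 0.002 -0.    -1.   ] q [ 0.43  0.96  0.27  1.59 -0.37  0.64  0.11] t 8.1 op 13.6
{'dx': 0.007, 'dy': -0.006, 'dz': 0.007, 'ax': 0.018, 'ay': -0.012, 'az': -0.01}
[ 2.4  4.2 10.2] [ 0.81 -0.34 -0.05]
```

servo_tool(deltas=[{"dx":0,"dy":0,"dz":-0.02,"ax":0,"ay":0,"az":0,"hand":40},{"dx":0,"dy":0,"dz":-0.02,"ax":0,"ay":0,"az":0,"hand":40},{"dx":0,"dy":0,"dz":-0.02,"ax":0,"ay":0,"az":0,"hand":40},{"dx":0,"dy":0,"dz":-0.02,"ax":0,"ay":0,"az":0,"hand":40},{"dx":0,"dy":0,"dz":-0.5,"ax":0,"ay":0,"az":0,"hand":40},{"dx":0,"dy":0,"dz":-1,"ax":0,"ay":0,"az":0,"hand":40},{"dx":0,"dy":0,"dz":-1.8,"ax":0,"ay":0,"az":0,"hand":40},{"dx":0,"dy":0,"dz":-1.8,"ax":0,"ay":0,"az":0,"hand":40}])

```text
clock: 9.1
tool_pos: [0.5271, -0.395, 0.211]
eef_rot: [0.922, 0.386, 0.001, 0.004]
contact_force: [0.5, -0.9, -0.3]
opening: 0.453
```

```bash
python3 - <<'E'
from mv import *
q=[.5905,-.2893,-.2525]
H=wp(q,(-.064,.1,.092)); print(H)
rows([((H[0],H[1]-.0,.2),tool(0,[-12,0,0])),((H[0],H[1],.2),tool(0,[12,0,0]))])
print(tool(0,[12,0,0])[:,2])
s,p,M=state();print(np.round(s['contact_force'],1),np.round(s['moment'],2))
view('side',225,325,185,285,6,'e_side.png',[H])
E
```

```text
[ 0.55351193 -0.17648208  0.092     ]
now [ 0.5271 -0.395   0.211 ] jaw -44.58 tiltz [ 0.005 -0.005 -1.   ] q [ 0.4   0.82  0.33  1.53 -0.32  0.84  0.07] t 9.1 op 39.9
{'dx': 2.903, 'dy': -2.244, 'dz': 0.165, 'ax': -0.709, 'ay': -1.868, 'az': -7.408}
{'dx': 2.903, 'dy': -2.244, 'dz': 0.165, 'ax': 0.847, 'ay': 1.928, 'az': -7.395}
[ 0.          0.20791169 -0.9781476 ]
[ 0.5 -0.9 -0.3] [-0.01  0.18 -0.04]
```

View pics/e_side.png

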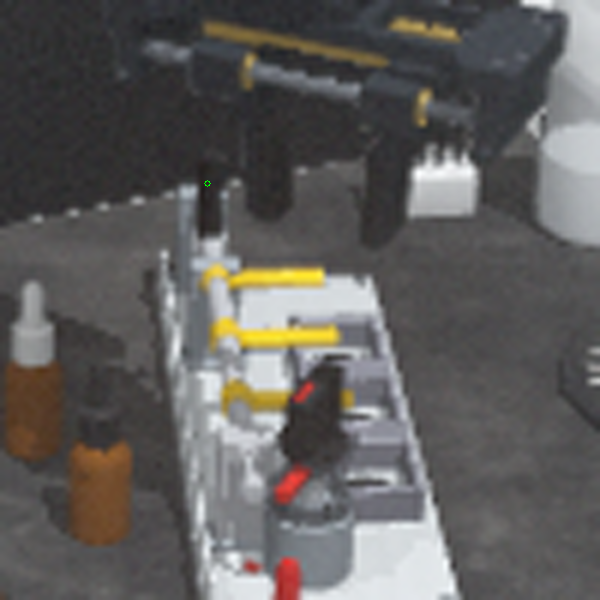

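servo_tool(deltas=[{"dx":0.5,"dy":-0.4,"dz":0,"ax":0.15,"ay":0.35,"az":-1.4,"hand":40},{"dx":1.0,"dy":-0.8,"dz":0,"ax":0.3,"ay":0.7,"az":-2.8,"hand":40},{"dx":1.5,"dy":-1.2,"dz":0,"ax":0.45,"ay":1.05,"az":-4.2,"hand":40},{"dx":2.0,"dy":-1.6,"dz":0,"ax":0.6,"ay":1.4,"az":-5.5,"hand":40},{"dx":2.5,"dy":-2.0,"dz":0.1,"ax":0.75,"ay":1.7,"az":-6.7,"hand":40},{"dx":2.9,"dy":-2.24,"dz":0.16,"ax":0.85,"ay":1.93,"az":-7.4,"hand":40},{"dx":2.9,"dy":-2.24,"dz":0.16,"ax":0.85,"ay":1.93,"az":-7.4,"hand":40},{"dx":2.9,"dy":-2.24,"dz":0.16,"ax":0.85,"ay":1.93,"az":-7.4,"hand":40}])

```text
clock: 10.15
tool_pos: [0.5519, -0.1761, 0.1973]
eef_rot: [0.704, 0.702, 0.073, -0.077]
contact_force: [-0.5, -0.2, -0.0]
opening: 0.453
```

```bash
python3 - <<'E'
from mv import *
q=[.5905,-.2893,-.2525]
H=wp(q,(-.064,.1,.094)); M=tool(0,[12,0,0]); g=M[:,2]*.006
rows([(H-g+[0,0,.04],M),(H-g,M)])
view('side',225,325,185,285,6,'f_side.png',[H])
E
```

```text
now [ 0.5519 -0.1761  0.1973] jaw -0.09 tiltz [-0.006  0.212 -0.977] q [ 0.35  0.75 -0.02  1.71 -0.27  0.78  0.52] t 10.15 op 39.9
{'dx': -0.229, 'dy': 0.034, 'dz': 0.93, 'ax': -0.055, 'ay': -0.038, 'az': -0.027}
{'dx': -0.37, 'dy': 0.038, 'dz': 1.582, 'ax': -0.055, 'ay': -0.038, 'az': -0.027}
```

View pics/f_side.png

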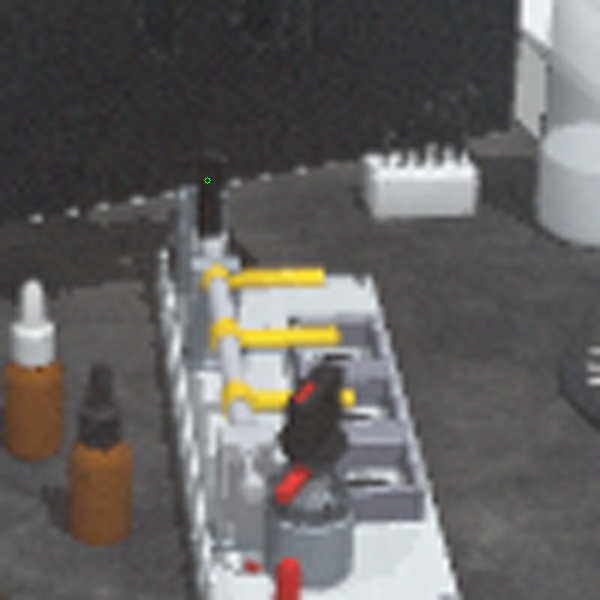

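servo_tool(deltas=[{"dx":-0.12,"dy":0.03,"dz":0.5,"ax":0,"ay":0,"az":0,"hand":40},{"dx":-0.23,"dy":0.03,"dz":0.93,"ax":0,"ay":0,"az":0,"hand":40},{"dx":-0.32,"dy":0.03,"dz":1.35,"ax":0,"ay":0,"az":0,"hand":40},{"dx":-0.37,"dy":0.03,"dz":1.58,"ax":0,"ay":0,"az":0,"hand":40},{"dx":-0.37,"dy":0.03,"dz":1.58,"ax":0,"ay":0,"az":0,"hand":40},{"dx":-0.37,"dy":0.03,"dz":1.58,"ax":0,"ay":0,"az":0,"hand":40}])

```text
clock: 10.95
tool_pos: [0.554, -0.1763, 0.1012]
eef_rot: [0.703, 0.703, 0.074, -0.077]
contact_force: [-0.4, -0.2, 1.2]
opening: 0.453
```

```bash
python3 - <<'E'
from mv import *
q=[.5905,-.2893,-.2525]
H=wp(q,(-.064,.1,.094)); M=tool(0,[12,0,0]); g=M[:,2]*.006
rows([(H-g,M)])
s,p,M=state();print(np.round(s['contact_force'],1),np.round(s['moment'],2))
view('side',225,325,185,285,6,'g_side.png',[])
E
```

```text
now [ 0.554  -0.1763  0.1012] jaw 0.04 tiltz [-0.004  0.213 -0.977] q [ 0.36  0.9  -0.06  1.75 -0.28  0.59  0.57] t 10.95 op 39.9
{'dx': -0.028, 'dy': -0.008, 'dz': 0.016, 'ax': -0.039, 'ay': -0.048, 'az': -0.002}
[-0.4 -0.2  1.2] [-0.27  0.04 -0.02]
```

View pics/g_side.png

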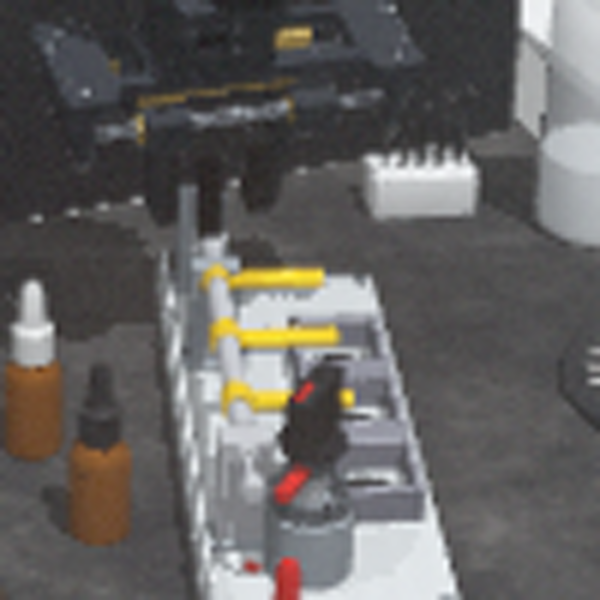

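The post is between the fingers. Close and measure.

servo_tool(newtons=30, deltas=[{"dx":0,"dy":0,"dz":0,"ax":0,"ay":0,"az":0,"hand":8},{"dx":0,"dy":0,"dz":0,"ax":0,"ay":0,"az":0,"hand":8},{"dx":0,"dy":0,"dz":0,"ax":0,"ay":0,"az":0,"hand":8},{"dx":0,"dy":0,"dz":0,"ax":0,"ay":0,"az":0,"hand":8},{"dx":0,"dy":0,"dz":0,"ax":0,"ay":0,"az":0,"hand":8},{"dx":0,"dy":0,"dz":0,"ax":0,"ay":0,"az":0,"hand":8}])

```text
clock: 11.75
tool_pos: [0.5542, -0.1758, 0.1006]
eef_rot: [0.703, 0.703, 0.074, -0.077]
contact_force: [3.2, -0.4, 1.7]
opening: 0.149
```

```bash
python3 - <<'E'
from mv import *
q=[.5905,-.2893,-.2525]
H=wp(q,(-.064,.1,.094)); M=tool(0,[12,0,0]); g=M[:,2]*.006
v=np.array([-np.sin(q[2]),np.cos(q[2]),0]); print(v)
rows([(H-g,M),(H-g+v*.032,M)])
s,p,M=state();print(np.round(s['contact_force'],1),np.round(s['moment'],2)); print('dir in tool',(M.T@v*.031/.06).round(3))
E
```

```text
[0.24982546 0.96829088 0.        ]
now [ 0.5542 -0.1758  0.1006] jaw 0.07 tiltz [-0.004  0.213 -0.977] q [ 0.36  0.9  -0.06  1.75 -0.28  0.59  0.57] t 11.75 op 13.1
{'dx': -0.034, 'dy': -0.012, 'dz': 0.005, 'ax': -0.038, 'ay': -0.053, 'az': 0.004}
{'dx': 0.471, 'dy': 0.122, 'dz': 0.115, 'ax': -0.038, 'ay': -0.053, 'az': 0.004}
[ 3.2 -0.4  1.7] [-0.2  -0.55 -0.12]
dir in tool [0.489 0.13  0.106]
```

servo_tool(deltas=[{"dx":0.08,"dy":0.02,"dz":0.017,"ax":0,"ay":0,"az":0,"hand":8},{"dx":0.16,"dy":0.042,"dz":0.035,"ax":0,"ay":0,"az":0,"hand":8},{"dx":0.24,"dy":0.063,"dz":0.052,"ax":0,"ay":0,"az":0,"hand":8},{"dx":0.32,"dy":0.085,"dz":0.07,"ax":0,"ay":0,"az":0,"hand":8},{"dx":0.4,"dy":0.106,"dz":0.087,"ax":0,"ay":0,"az":0,"hand":8},{"dx":0.48,"dy":0.128,"dz":0.104,"ax":0,"ay":0,"az":0,"hand":8},{"dx":0.49,"dy":0.13,"dz":0.106,"ax":0,"ay":0,"az":0,"hand":8},{"dx":0.49,"dy":0.13,"dz":0.106,"ax":0,"ay":0,"az":0,"hand":8},{"dx":0.49,"dy":0.13,"dz":0.106,"ax":0,"ay":0,"az":0,"hand":8}])

```text
clock: 12.88
tool_pos: [0.5609, -0.1496, 0.1005]
eef_rot: [0.704, 0.703, 0.072, -0.076]
contact_force: [1.7, -10.6, 5.9]
opening: 0.147
```

```bash
python3 - <<'E'
from mv import *
rows([])
s,p,M=state();print(np.round(s['contact_force'],1),np.round(s['moment'],2), np.hypot(*(p-[.5542,-.1758,.1006])[:2]))
view('side',225,325,185,285,6,'h_side.png',[])
E
```

```text
now [ 0.5609 -0.1496  0.1005] jaw -0.09 tiltz [-0.004  0.208 -0.978] q [ 0.31  0.89 -0.05  1.76 -0.3   0.57  0.53] t 12.88 op 12.9
[  1.7 -10.6   5.9] [-2.08 -0.16  0.03] 0.0269857926769724
```

View pics/h_side.png

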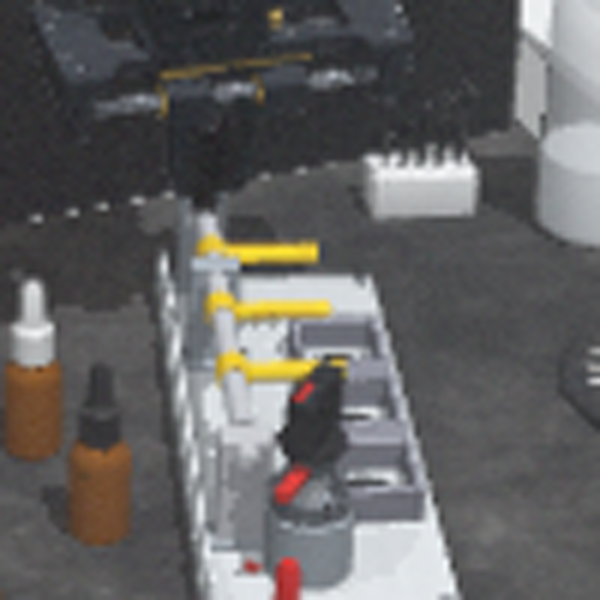

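servo_tool(deltas=[{"dx":0.03,"dy":0.01,"dz":0.0,"ax":0,"ay":0,"az":0,"hand":8},{"dx":0.06,"dy":0.02,"dz":0.0,"ax":0,"ay":0,"az":0,"hand":8},{"dx":0.06,"dy":0.02,"dz":0.0,"ax":0,"ay":0,"az":0,"hand":8},{"dx":0.06,"dy":0.02,"dz":0.0,"ax":0,"ay":0,"az":0,"hand":8}])

```text
clock: 13.42
tool_pos: [0.5609, -0.1495, 0.1006]
eef_rot: [0.705, 0.702, 0.07, -0.075]
contact_force: [-0.4, -15.4, 3.8]
opening: 0.151
```

```bash
python3 - <<'E'
from mv import *
rows([])
s,p,M=state();print(np.round(s['contact_force'],1),np.round(s['moment'],2), np.hypot(*(p-[.5542,-.1758,.1006])[:2]))
view('side',225,325,185,285,6,'i_side.png',[])
p,d=load('side')
pp=lambda x,y:(225+x/6-.5,185+y/6-.5)
print('tab ends before',ray('side',*pp(324,278),.058),ray('side',*pp(339,337),.058)); print('after',ray('side',*pp(319,252),.058),ray('side',*pp(330,309),.058))
E
```

```text
now [ 0.5609 -0.1495  0.1006] jaw -0.22 tiltz [-0.005  0.204 -0.979] q [ 0.31  0.89 -0.05  1.76 -0.3   0.57  0.53] t 13.43 op 13.3
[ -0.4 -15.4   3.8] [-3.26  0.14  0.11] 0.027147128571661024
tab ends before [ 0.59859625 -0.22989997  0.058     ] [ 0.5843169  -0.28695146  0.058     ]
after [ 0.60603288 -0.20362887  0.058     ] [ 0.59006042 -0.26012356  0.058     ]
```

View pics/i_side.png

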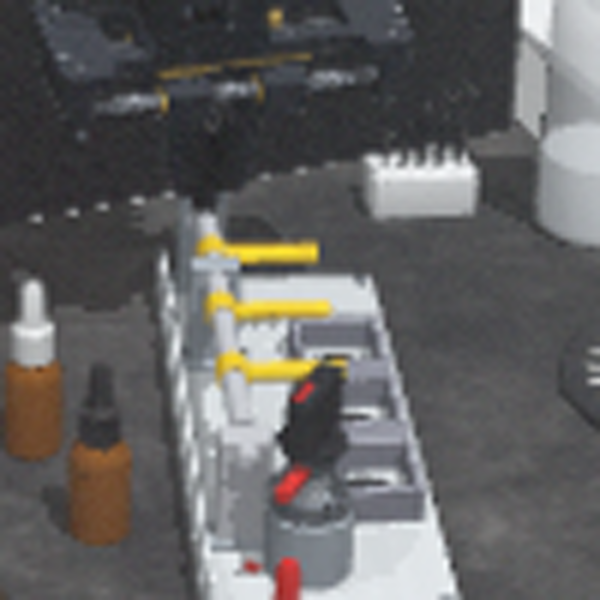

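servo_tool(deltas=[{"dx":-0.04,"dy":-0.01,"dz":-0.01,"ax":0,"ay":0,"az":0,"hand":8},{"dx":-0.08,"dy":-0.02,"dz":-0.02,"ax":0,"ay":0,"az":0,"hand":8},{"dx":-0.11,"dy":-0.03,"dz":-0.02,"ax":0,"ay":0,"az":0,"hand":30},{"dx":-0.11,"dy":-0.03,"dz":-0.02,"ax":0,"ay":0,"az":0,"hand":30},{"dx":-0.11,"dy":-0.03,"dz":-0.02,"ax":0,"ay":0,"az":0,"hand":30}])

```text
clock: 14.1
tool_pos: [0.5597, -0.1473, 0.1005]
eef_rot: [0.702, 0.704, 0.074, -0.08]
contact_force: [0.5, 0.4, -0.4]
opening: 0.336
```

```bash
python3 - <<'E'
from mv import *
rows([])
s,p,M=state();print(np.round(s['contact_force'],1),np.round(s['moment'],2), np.hypot(*(p-[.5542,-.1758,.1006])[:2]))
view('side',225,325,185,285,6,'j_side.png',[])
view('top',210,305,152,220,8,'j_top.png',[])
E
```

```text
now [ 0.5597 -0.1473  0.1005] jaw 0.16 tiltz [-0.008  0.216 -0.976] q [ 0.32  0.89 -0.06  1.76 -0.3   0.58  0.54] t 14.1 op 29.6
[ 0.5  0.4 -0.4] [-0.27  0.04  0.01] 0.029032732299415904
```

View pics/j_side.png

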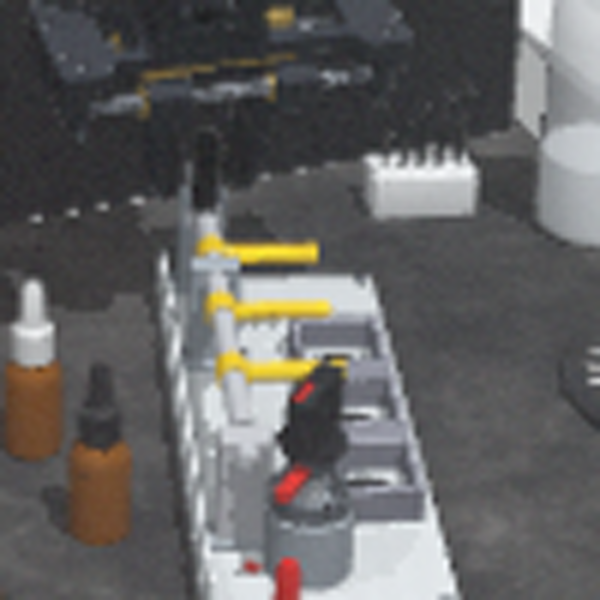

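View pics/j_top.png

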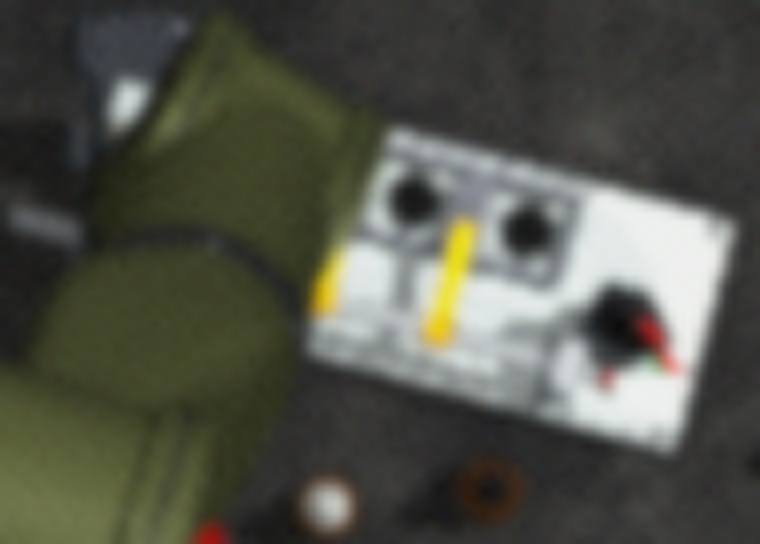

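```bash
python3 - <<'E'
from mv import *
q=np.array([.591,-.2893,-.2525])
def loc(P): c,s=np.cos(q[2]),np.sin(q[2]); d=P[:2]-q[:2]; return np.array([c*d[0]+s*d[1],-s*d[0]+c*d[1]]).round(4)
t=lambda x,y:(210+x/8-.5,152+y/8-.5)
print('holes',[loc(ray('top',*t(*a),.008)) for a in((415,198),(527,228))])
print('tabs before mid',[loc(ray('top',*t(*a),.0605)) for a in((375,320),(390,262),(406,199))],'last',[loc(ray('top',*t(*a),.0605)) for a in((490,345),(505,290),(521,230))])
print('after last',[loc(ray('top',*t(*a),.0605)) for a in((437,330),(451,275),(465,220))])
# yellow centroid by mask, before vs after, per image
import glob
a=cv2.imread('pics/top0.png'); b=np.load('last_top.npz')['p'][...,::-1]
for im,box in((a,(268,280,180,199)),(b,(260,274,176,197))):
    u0,u1,v0,v1=box; h=cv2.cvtColor(np.ascontiguousarray(im[v0:v1,u0:u1]),cv2.COLOR_BGR2HSV); m=(h[...,0]>20)&(h[...,0]<34)&(h[...,1]>150)
    v,u=np.nonzero(m); c=(u.mean()+u0,v.mean()+v0); print(m.sum(),c,loc(ray('top',*c,.0605)))
E
```

```text
holes [array([-0.0003, -0.0023]), array([-0.    , -0.0598])]
tabs before mid [array([-0.0684,  0.0006]), array([-0.0395,  0.0011]), array([-0.008 ,  0.0017])] last [array([-0.0654, -0.0558]), array([-0.0379, -0.0559]), array([-0.0078, -0.0557])]
after last [array([-0.0652, -0.0294]), array([-0.0378, -0.0289]), array([-0.0103, -0.0284])]
41 (np.float64(272.9268292682927), np.float64(187.17073170731706)) [-0.0354 -0.0564]
30 (np.float64(265.93333333333334), np.float64(186.3)) [-0.0393 -0.0296]
```

The tabs now stand about 31 mm from the bay holes, against about 3 mm before. So the bolt started near 3 mm and is now at its back stop. Lift off.

servo_tool(deltas=[{"dx":-0.05,"dy":0,"dz":-0.6,"ax":0,"ay":0,"az":0,"hand":45},{"dx":-0.2,"dy":0,"dz":-1.4,"ax":0,"ay":0,"az":0,"hand":50},{"dx":-0.8,"dy":-0.6,"dz":-2.2,"ax":-0.3,"ay":-0.7,"az":0.5,"hand":50},{"dx":-1.4,"dy":-1.3,"dz":-2.4,"ax":-0.5,"ay":-1.4,"az":1.5,"hand":50},{"dx":-1.6,"dy":-1.6,"dz":-2.4,"ax":0,"ay":-2.0,"az":2.4,"hand":50},{"dx":-1.6,"dy":-1.6,"dz":-2.4,"ax":0,"ay":-2.0,"az":2.4,"hand":50}])

```text
clock: 14.95
tool_pos: [0.4652, -0.2728, 0.2217]
eef_rot: [0.789, 0.615, -0.01, -0.013]
contact_force: [0.9, 1.1, -0.1]
opening: 0.569
```

```bash
python3 - <<'E'
from bott import *
from mv import *
rows([])
p,d=snap('side')
for o in brown('side',(205,260,225,290),p,d): print(o)
p,d=snap('top','k_top.png')
for o in brown('top',(235,290,195,225),p,d): print('top',o)
E
```

```text
now [ 0.4652 -0.2728  0.2217] jaw -14.14 tiltz [-0.032  0.008 -0.999] q [ 0.32  0.66  0.2   1.85 -0.18  0.68  0.38] t 14.95 op 50.1
([225.0, 260.1], [221, 253, 9, 16, 122], 118, [0.4139, -0.2834], np.float64(0.0297), np.float64(0.004), np.float64(0.05))
([241.4, 266.5], [237, 259, 9, 17, 120], 117, [0.4487, -0.3295], np.float64(0.0321), np.float64(0.005), np.float64(0.05))
top ([271.1, 214.7], [268, 212, 7, 5, 16], 11, [0.4467, -0.328], np.float64(0.0051), np.float64(0.035), np.float64(0.051))
```

View pics/k_top.png

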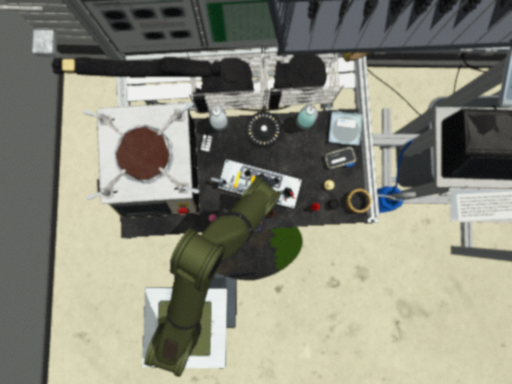

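The white-topped bottle has moved to about (0.414,-0.283), so that was the announced knock. Check it.

```bash
python3 - <<'E'
from mv import *
p,d=view('side',200,300,205,305,6,'l_side.png',[(.4139,-.2834,.092),(.4139,-.2834,0),(.4487,-.3295,.092),(.4487,-.3295,0)])
E
```

```text
(no output)
```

View pics/l_side.png

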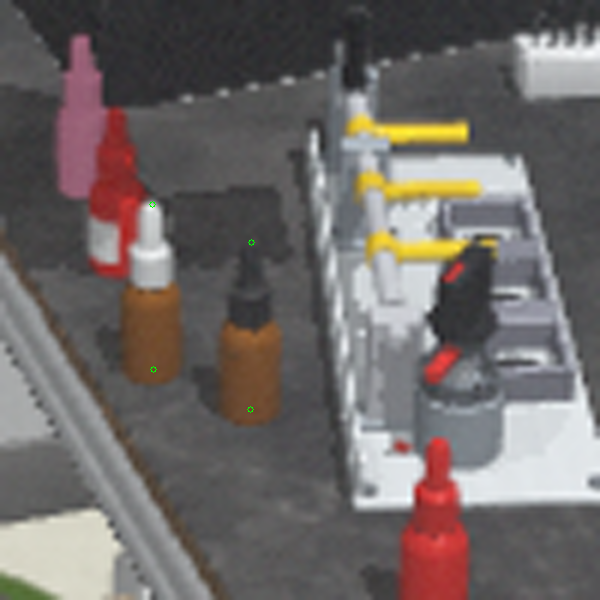

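```bash
python3 - <<'E'
from mv import *
rows([((.414,-.2832,.17),tool(30)),((.414,-.2832,.056),tool(30))])
E
```

```text
now [ 0.4666 -0.2724  0.2213] jaw -14.03 tiltz [-0.03   0.01  -0.999] q [ 0.32  0.66  0.2   1.85 -0.18  0.68  0.38] t 15.1 op 50.1
{'dx': -0.389, 'dy': -0.779, 'dz': 0.88, 'ax': -0.281, 'ay': -0.135, 'az': -7.339}
{'dx': -0.393, 'dy': -0.718, 'dz': 2.779, 'ax': -0.281, 'ay': -0.135, 'az': -7.339}
```

servo_tool(deltas=[{"dx":-0.1,"dy":-0.2,"dz":0.2,"ax":-0.07,"ay":-0.03,"az":-1.5,"hand":52},{"dx":-0.2,"dy":-0.4,"dz":0.4,"ax":-0.14,"ay":-0.06,"az":-3,"hand":52},{"dx":-0.3,"dy":-0.6,"dz":0.6,"ax":-0.2,"ay":-0.1,"az":-4.5,"hand":52},{"dx":-0.39,"dy":-0.78,"dz":0.8,"ax":-0.28,"ay":-0.13,"az":-6,"hand":52},{"dx":-0.39,"dy":-0.78,"dz":0.88,"ax":-0.28,"ay":-0.13,"az":-7.34,"hand":52},{"dx":-0.39,"dy":-0.78,"dz":0.88,"ax":-0.28,"ay":-0.13,"az":-7.34,"hand":52},{"dx":-0.39,"dy":-0.78,"dz":0.88,"ax":-0.28,"ay":-0.13,"az":-7.34,"hand":52}])

```text
clock: 15.98
tool_pos: [0.4134, -0.2841, 0.1704]
eef_rot: [0.502, 0.865, -0.001, 0.0]
contact_force: [0.5, 0.0, -0.3]
opening: 0.587
```

```bash
python3 - <<'E'
from mv import *
rows([((.414,-.2832,.056),tool(30))])
s,p,M=state()
b=[p+M[:,2]*.025+k*M[:,1]*.035 for k in(1,-1)]
view('side',200,300,205,305,6,'m_side.png',b)
E
```

```text
now [ 0.4134 -0.2841  0.1704] jaw 29.74 tiltz [-0.    -0.001 -1.   ] q [ 0.54  0.68 -0.05  2.03  0.07  0.44  0.96] t 15.97 op 51.7
{'dx': 0.009, 'dy': 0.019, 'dz': 1.906, 'ax': -0.008, 'ay': 0.005, 'az': -0.043}
```

View pics/m_side.png

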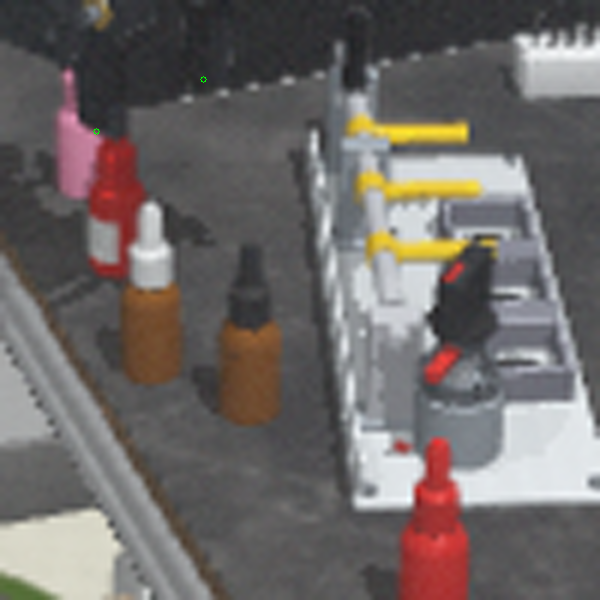

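servo_tool(deltas=[{"dx":0.01,"dy":0.02,"dz":0.5,"ax":0,"ay":0,"az":0,"hand":52},{"dx":0.01,"dy":0.02,"dz":1.0,"ax":0,"ay":0,"az":0,"hand":52},{"dx":0.01,"dy":0.02,"dz":1.4,"ax":0,"ay":0,"az":0,"hand":52},{"dx":0.01,"dy":0.02,"dz":1.7,"ax":0,"ay":0,"az":0,"hand":52},{"dx":0.01,"dy":0.02,"dz":1.9,"ax":0,"ay":0,"az":0,"hand":52},{"dx":0.01,"dy":0.02,"dz":1.9,"ax":0,"ay":0,"az":0,"hand":52},{"dx":0.01,"dy":0.02,"dz":1.9,"ax":0,"ay":0,"az":0,"hand":52}])

```text
clock: 16.9
tool_pos: [0.4136, -0.2835, 0.0569]
eef_rot: [0.501, 0.865, -0.001, 0.0]
contact_force: [0.2, -0.2, -0.1]
opening: 0.595
```

```bash
python3 - <<'E'
from mv import *
rows([((.414,-.2832,.056),tool(30))])
s,p,M=state();print(np.round(s['contact_force'],1),np.round(s['moment'],2))
view('side',200,300,205,305,6,'n_side.png',[])
E
```

```text
now [ 0.4136 -0.2835  0.0569] jaw 29.81 tiltz [-0.001 -0.002 -1.   ] q [ 0.52  0.9  -0.02  2.07  0.09  0.17  0.94] t 16.9 op 52.4
{'dx': 0.001, 'dy': 0.009, 'dz': 0.015, 'ax': -0.014, 'ay': 0.013, 'az': -0.031}
[ 0.2 -0.2 -0.1] [-0.02  0.03 -0.05]
```

View pics/n_side.png

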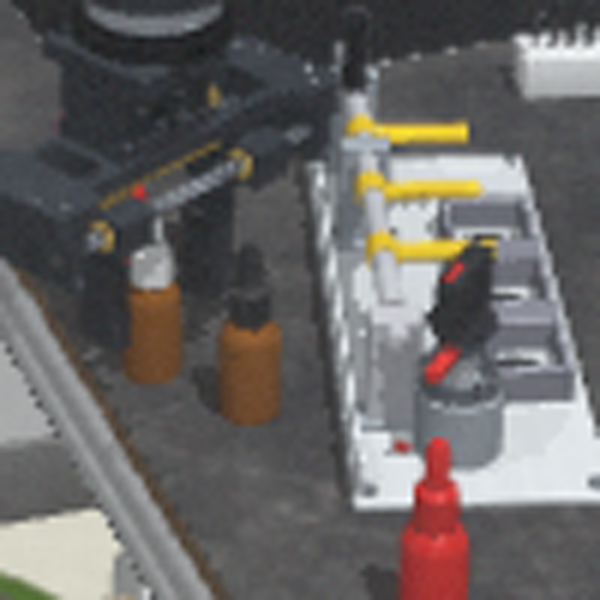

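The bottle stands between the fingers with no contact. Close gently at 15 N.

servo_tool(newtons=15, deltas=[{"dx":0,"dy":0,"dz":0,"ax":0,"ay":0,"az":0,"hand":38},{"dx":0,"dy":0,"dz":0,"ax":0,"ay":0,"az":0,"hand":32},{"dx":0,"dy":0,"dz":0,"ax":0,"ay":0,"az":0,"hand":27},{"dx":0,"dy":0,"dz":0,"ax":0,"ay":0,"az":0,"hand":25},{"dx":0,"dy":0,"dz":0,"ax":0,"ay":0,"az":0,"hand":25},{"dx":0,"dy":0,"dz":0,"ax":0,"ay":0,"az":0,"hand":25}])

```text
clock: 17.7
tool_pos: [0.4132, -0.2835, 0.0565]
eef_rot: [0.501, 0.865, -0.001, -0.0]
contact_force: [0.0, -1.1, 4.4]
opening: 0.318
```

```bash
python3 - <<'E'
from mv import *
rows([])
s,p,M=state();print(np.round(s['contact_force'],1),np.round(s['moment'],2))
E
```

```text
now [ 0.4132 -0.2835  0.0565] jaw 29.82 tiltz [-0.001 -0.002 -1.   ] q [ 0.52  0.9  -0.02  2.07  0.09  0.17  0.94] t 17.7 op 28.0
[ 0.  -1.1  4.4] [-0.07  0.14 -0.02]
```

```bash
python3 - <<'E'
from mv import *
q=[.591,-.2894,-.2525]
B=wp(q,(0,.058,0)); print(B)
rows([((.43,-.28,.21),tool(20)),((B[0],B[1],.21),tool(-14.47)),((B[0],B[1],.12),tool(-14.47)),((B[0],B[1],.0633),tool(-14.47))])
E
```

```text
[ 0.60548988 -0.23323913  0.        ]
now [ 0.4132 -0.2835  0.0565] jaw 29.82 tiltz [-0.001 -0.002 -1.   ] q [ 0.52  0.9  -0.02  2.07  0.09  0.17  0.94] t 17.7 op 28.0
{'dx': -0.09, 'dy': 0.266, 'dz': -2.559, 'ax': -0.017, 'ay': 0.008, 'az': 1.637}
{'dx': -0.869, 'dy': 3.191, 'dz': -2.564, 'ax': -0.014, 'ay': 0.013, 'az': 7.382}
{'dx': -0.868, 'dy': 3.194, 'dz': -1.064, 'ax': -0.014, 'ay': 0.013, 'az': 7.382}
{'dx': -0.867, 'dy': 3.196, 'dz': -0.119, 'ax': -0.014, 'ay': 0.013, 'az': 7.382}
```

servo_tool(deltas=[{"dx":0,"dy":0,"dz":-0.3,"ax":0,"ay":0,"az":0,"hand":25},{"dx":0,"dy":0,"dz":-0.9,"ax":0,"ay":0,"az":0,"hand":25},{"dx":0,"dy":0,"dz":-1.6,"ax":0,"ay":0,"az":0,"hand":25},{"dx":0,"dy":0.1,"dz":-2.2,"ax":0,"ay":0,"az":0.5,"hand":25},{"dx":-0.1,"dy":0.4,"dz":-2.56,"ax":0,"ay":0,"az":1.6,"hand":25},{"dx":-0.3,"dy":1.0,"dz":-2.56,"ax":0,"ay":0,"az":2.8,"hand":25},{"dx":-0.5,"dy":1.7,"dz":-2.56,"ax":0,"ay":0,"az":4.2,"hand":25},{"dx":-0.7,"dy":2.4,"dz":-2.56,"ax":0,"ay":0,"az":5.6,"hand":25},{"dx":-0.82,"dy":3.0,"dz":-2.56,"ax":0,"ay":0,"az":6.8,"hand":25},{"dx":-0.87,"dy":3.19,"dz":-2.56,"ax":0,"ay":0,"az":7.38,"hand":25}])

```text
clock: 18.95
tool_pos: [0.6077, -0.2305, 0.2085]
eef_rot: [0.79, 0.613, -0.0, -0.0]
contact_force: [-0.1, -0.3, -1.6]
opening: 0.323
```

```bash
python3 - <<'E'
from mv import *
q=[.591,-.2894,-.2525]
B=wp(q,(0,.058,0))
s,p,M=state();print(np.round(s['contact_force'],1),np.round(s['moment'],2))
view('side',215,315,165,265,6,'o_side.png',[B+[0,0,.1485],B+[0,0,.24]])
rows([((B[0],B[1],.12),tool(-14.47)),((B[0],B[1],.0633),tool(-14.47))])
E
```

```text
[-0.1 -0.3 -1.6] [-0.05  0.09  0.01]
now [ 0.6083 -0.2304  0.2085] jaw -14.44 tiltz [-0.  0. -1.] q [ 0.18  0.8   0.21  1.55 -0.21  0.82  0.22] t 19.0 op 28.0
{'dx': -0.057, 'dy': -0.033, 'dz': 1.475, 'ax': -0.004, 'ay': -0.0, 'az': 0.005}
{'dx': -0.057, 'dy': -0.032, 'dz': 2.42, 'ax': -0.004, 'ay': -0.0, 'az': 0.005}
```

View pics/o_side.png

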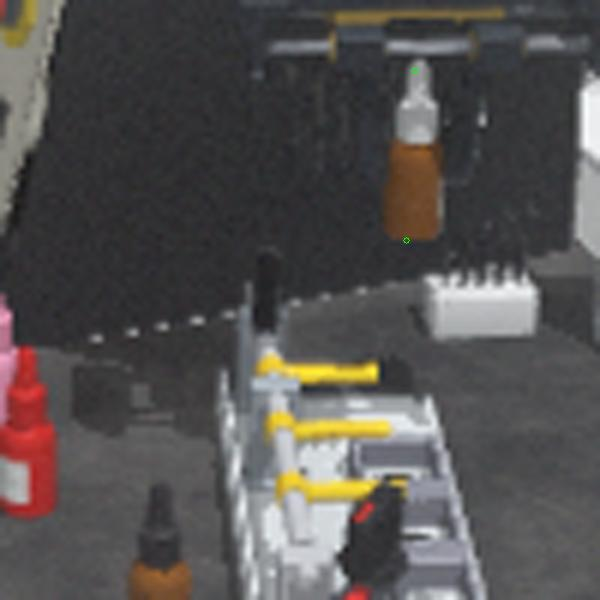

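servo_tool(deltas=[{"dx":0,"dy":0,"dz":0,"ax":0,"ay":0,"az":0,"hand":25},{"dx":0,"dy":0,"dz":0,"ax":0,"ay":0,"az":0,"hand":25},{"dx":0,"dy":0,"dz":0,"ax":0,"ay":0,"az":0,"hand":25}])

```text
clock: 19.38
tool_pos: [0.6046, -0.2338, 0.2097]
eef_rot: [0.791, 0.612, -0.001, -0.0]
contact_force: [-0.5, -0.9, -0.1]
opening: 0.319
```

```bash
python3 - <<'E'
from mv import *
q=[.591,-.2894,-.2525]
B=wp(q,(0,.058,0))
rows([((B[0],B[1],.12),tool(-14.47)),((B[0],B[1],.0633),tool(-14.47))])
view('side',215,315,165,265,6,'o_side.png',[B+[0,0,.1485],B+[0,0,.24]])
E
```

```text
now [ 0.6046 -0.2338  0.2097] jaw -14.5 tiltz [-0.002 -0.001 -1.   ] q [ 0.18  0.79  0.22  1.55 -0.21  0.82  0.23] t 19.38 op 28.1
{'dx': 0.016, 'dy': 0.014, 'dz': 1.495, 'ax': -0.015, 'ay': 0.016, 'az': -0.006}
{'dx': 0.017, 'dy': 0.015, 'dz': 2.44, 'ax': -0.015, 'ay': 0.016, 'az': -0.006}
```

View pics/o_side.png

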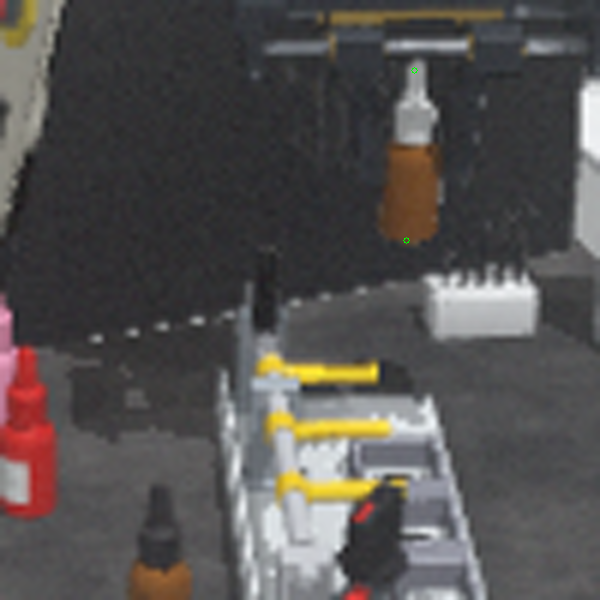

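servo_tool(deltas=[{"dx":0.01,"dy":0.01,"dz":0.5,"ax":0,"ay":0,"az":0,"hand":25},{"dx":0.01,"dy":0.01,"dz":1.0,"ax":0,"ay":0,"az":0,"hand":25},{"dx":0.01,"dy":0.01,"dz":1.5,"ax":0,"ay":0,"az":0,"hand":25},{"dx":0.01,"dy":0.01,"dz":1.8,"ax":0,"ay":0,"az":0,"hand":25},{"dx":0.01,"dy":0.01,"dz":2.0,"ax":0,"ay":0,"az":0,"hand":25},{"dx":0.01,"dy":0.01,"dz":2.0,"ax":0,"ay":0,"az":0,"hand":25},{"dx":0.01,"dy":0.01,"dz":2.0,"ax":0,"ay":0,"az":0,"hand":25}])

```text
clock: 20.3
tool_pos: [0.6067, -0.2333, 0.0905]
eef_rot: [0.79, 0.613, -0.001, 0.001]
contact_force: [-0.7, 0.1, -0.4]
opening: 0.316
```

```bash
python3 - <<'E'
from mv import *
q=[.591,-.2894,-.2525]
B=wp(q,(0,.058,0))
rows([((B[0],B[1],.0633),tool(-14.47))])
s,p,M=state();print(np.round(s['contact_force'],1),np.round(s['moment'],2))
view('side',235,315,195,275,7,'p_side.png',[])
E
```

```text
now [ 0.6067 -0.2333  0.0905] jaw -14.45 tiltz [ 0.    -0.002 -1.   ] q [ 0.21  0.95  0.17  1.61 -0.24  0.6   0.25] t 20.3 op 27.8
{'dx': -0.003, 'dy': -0.02, 'dz': 0.454, 'ax': 0.007, 'ay': 0.018, 'az': 0.003}
[-0.7  0.1 -0.4] [-0.14  0.08  0.02]
```

View pics/p_side.png

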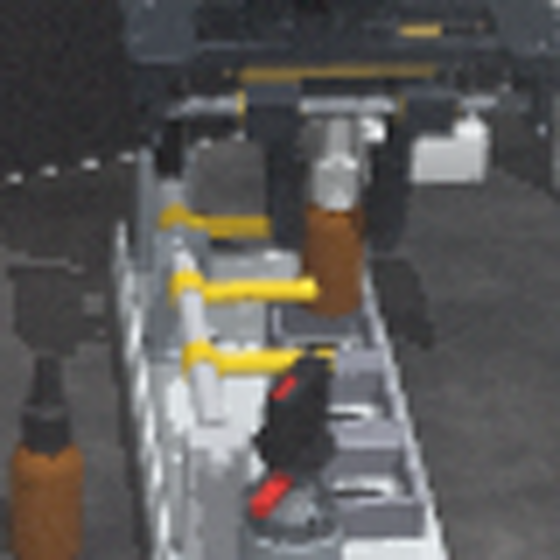

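servo_tool(deltas=[{"dx":0,"dy":-0.02,"dz":0.1,"ax":0,"ay":0,"az":0,"hand":25},{"dx":0,"dy":-0.02,"dz":0.2,"ax":0,"ay":0,"az":0,"hand":25},{"dx":0,"dy":-0.02,"dz":0.3,"ax":0,"ay":0,"az":0,"hand":25},{"dx":0,"dy":-0.02,"dz":0.38,"ax":0,"ay":0,"az":0,"hand":25},{"dx":0,"dy":-0.02,"dz":0.45,"ax":0,"ay":0,"az":0,"hand":25},{"dx":0,"dy":-0.02,"dz":0.45,"ax":0,"ay":0,"az":0,"hand":25},{"dx":0,"dy":-0.02,"dz":0.45,"ax":0,"ay":0,"az":0,"hand":25}])

```text
clock: 21.22
tool_pos: [0.6049, -0.2327, 0.0625]
eef_rot: [0.79, 0.613, -0.001, 0.0]
contact_force: [0.7, -0.1, -0.1]
opening: 0.318
```

```bash
python3 - <<'E'
from mv import *
q=[.591,-.2894,-.2525]
B=wp(q,(0,.058,0))
rows([((B[0],B[1],.0625),tool(-14.47))])
s,p,M=state();print(np.round(s['contact_force'],1),np.round(s['moment'],2))
view('side',235,315,195,275,7,'q_side.png',[])
E
```

```text
now [ 0.6049 -0.2327  0.0625] jaw -14.46 tiltz [-0.001 -0.001 -1.   ] q [ 0.21  0.99  0.15  1.62 -0.25  0.55  0.26] t 21.23 op 28.0
{'dx': -0.006, 'dy': 0.012, 'dz': -0.0, 'ax': -0.009, 'ay': 0.015, 'az': 0.002}
[ 0.7 -0.1 -0.1] [-0.1   0.1  -0.05]
```

View pics/q_side.png

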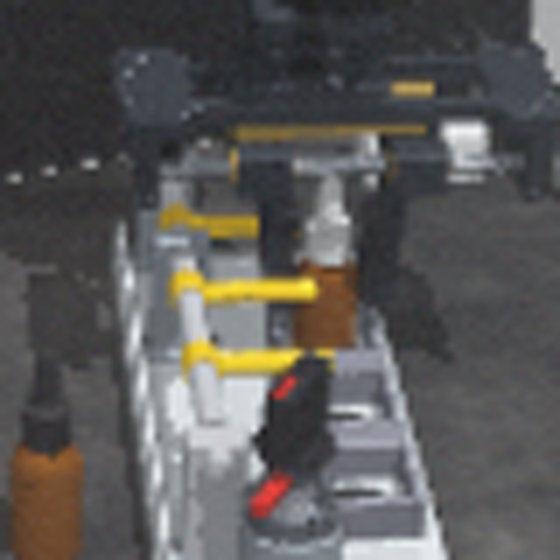

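In the bay with no side load. Open to 48 mm and back straight up.

servo_tool(deltas=[{"dx":0,"dy":0,"dz":0.01,"ax":0,"ay":0,"az":0,"hand":32},{"dx":0,"dy":0,"dz":0.01,"ax":0,"ay":0,"az":0,"hand":40},{"dx":0,"dy":0,"dz":0.01,"ax":0,"ay":0,"az":0,"hand":48},{"dx":0,"dy":0,"dz":0.01,"ax":0,"ay":0,"az":0,"hand":48},{"dx":0,"dy":0,"dz":0.01,"ax":0,"ay":0,"az":0,"hand":48},{"dx":0,"dy":0,"dz":-0.4,"ax":0,"ay":0,"az":0,"hand":48},{"dx":0,"dy":0,"dz":-1.1,"ax":0,"ay":0,"az":0,"hand":48},{"dx":0,"dy":0,"dz":-1.9,"ax":0,"ay":0,"az":0,"hand":48},{"dx":0,"dy":0,"dz":-2.6,"ax":0,"ay":0,"az":0,"hand":48},{"dx":0,"dy":0,"dz":-2.6,"ax":0,"ay":0,"az":0,"hand":48}])

```text
clock: 22.52
tool_pos: [0.607, -0.2336, 0.2224]
eef_rot: [0.79, 0.612, 0.001, 0.003]
contact_force: [0.7, -0.7, 0.0]
opening: 0.548
```

```bash
python3 - <<'E'
from bott import *
from mv import *
q=[.591,-.2894,-.2525]
B=wp(q,(0,.058,0))
p,d=view('side',210,310,200,290,6,'r_side.png',[B+[0,0,.098]])
for o in brown('side',(205,300,215,290),p,d): print(o)
rows([((.45,-.33,.22),tool(20))])
E
```

```text
([281.3, 238.4], [277, 233, 8, 12, 69], 69, [0.6071, -0.2322], np.float64(0.0252), np.float64(0.019), np.float64(0.057))
([241.4, 266.6], [237, 259, 10, 17, 125], 123, [0.4485, -0.3293], np.float64(0.0309), np.float64(0.004), np.float64(0.051))
now [ 0.6057 -0.2327  0.22  ] jaw -14.45 tiltz [ 0.001 -0.002 -1.   ] q [ 0.18  0.78  0.22  1.55 -0.21  0.84  0.22] t 22.57 op 47.8
{'dx': -2.217, 'dy': -2.108, 'dz': 0.0, 'ax': 0.013, 'ay': 0.022, 'az': -5.742}
```

View pics/r_side.png

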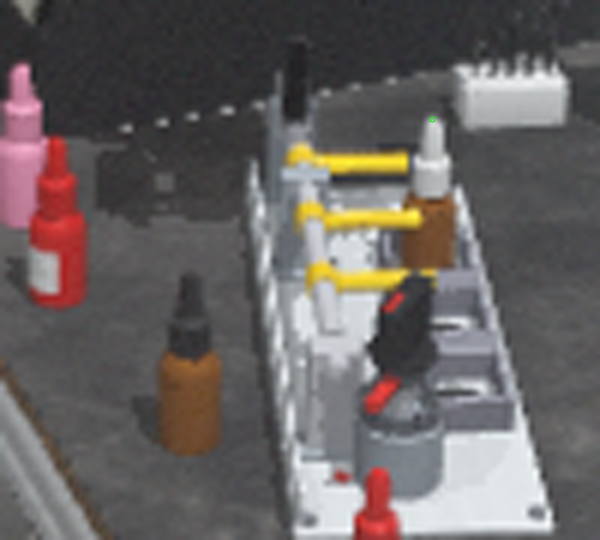

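The white bottle stands upright in bay0, with its tip at (432,120) on the prediction. Next is the black-topped one.

servo_tool(deltas=[{"dx":-0.4,"dy":-0.4,"dz":0,"ax":0,"ay":0,"az":-1.0,"hand":52},{"dx":-0.8,"dy":-0.8,"dz":0,"ax":0,"ay":0,"az":-2.1,"hand":52},{"dx":-1.3,"dy":-1.2,"dz":0,"ax":0,"ay":0,"az":-3.2,"hand":52},{"dx":-1.7,"dy":-1.6,"dz":0,"ax":0,"ay":0,"az":-4.3,"hand":52},{"dx":-2.1,"dy":-2.0,"dz":0.2,"ax":0,"ay":0,"az":-5.3,"hand":52},{"dx":-2.22,"dy":-2.11,"dz":0.5,"ax":0,"ay":0,"az":-5.74,"hand":52},{"dx":-2.22,"dy":-2.11,"dz":0.8,"ax":0,"ay":0,"az":-5.74,"hand":52},{"dx":-2.22,"dy":-2.11,"dz":0.8,"ax":0,"ay":0,"az":-5.74,"hand":52},{"dx":-2.22,"dy":-2.11,"dz":0.8,"ax":0,"ay":0,"az":-5.74,"hand":52}])

```text
clock: 23.7
tool_pos: [0.4492, -0.3296, 0.1707]
eef_rot: [0.574, 0.819, -0.001, -0.001]
contact_force: [-0.5, 0.3, 0.4]
opening: 0.591
```

```bash
python3 - <<'E'
from bott import *
from mv import *
p,d=snap('side')
for o in brown('side',(205,300,215,290),p,d): print(o)
rows([((.4485,-.3296,.056),tool(20))])
E
```

```text
([281.5, 238.2], [277, 233, 8, 12, 64], 64, [0.6061, -0.232], np.float64(0.0266), np.float64(0.015), np.float64(0.057))
([241.3, 266.6], [237, 259, 10, 17, 130], 126, [0.4479, -0.3296], np.float64(0.0316), np.float64(0.005), np.float64(0.05))
now [ 0.4494 -0.3297  0.1711] jaw 20.01 tiltz [-0.001 -0.001 -1.   ] q [ 0.55  0.73  0.01  1.86 -0.01  0.55  0.9 ] t 23.75 op 51.7
{'dx': 0.009, 'dy': -0.011, 'dz': 1.918, 'ax': -0.015, 'ay': 0.007, 'az': 0.002}
```

servo_tool(deltas=[{"dx":0.01,"dy":-0.02,"dz":0.5,"ax":0,"ay":0,"az":0,"hand":52},{"dx":0.01,"dy":-0.02,"dz":1.0,"ax":0,"ay":0,"az":0,"hand":52},{"dx":0.01,"dy":-0.02,"dz":1.4,"ax":0,"ay":0,"az":0,"hand":52},{"dx":0.01,"dy":-0.02,"dz":1.7,"ax":0,"ay":0,"az":0,"hand":52},{"dx":0.01,"dy":-0.02,"dz":1.91,"ax":0,"ay":0,"az":0,"hand":52},{"dx":0.01,"dy":-0.02,"dz":1.91,"ax":0,"ay":0,"az":0,"hand":52},{"dx":0.01,"dy":-0.02,"dz":1.91,"ax":0,"ay":0,"az":0,"hand":52}])

```text
clock: 24.62
tool_pos: [0.448, -0.3302, 0.057]
eef_rot: [0.574, 0.819, -0.001, 0.0]
contact_force: [0.5, 1.0, -0.6]
opening: 0.591
```

```bash
python3 - <<'E'
from mv import *
rows([((.4485,-.3296,.056),tool(20))])
s,p,M=state();print(np.round(s['contact_force'],1),np.round(s['moment'],2))
view('side',210,310,200,290,6,'s_side.png',[])
E
```

```text
now [ 0.448  -0.3302  0.057 ] jaw 19.98 tiltz [-0.001 -0.002 -1.   ] q [ 0.55  0.92  0.    1.91 -0.    0.31  0.9 ] t 24.62 op 52.1
{'dx': 0.007, 'dy': 0.011, 'dz': 0.016, 'ax': -0.011, 'ay': 0.016, 'az': -0.003}
[ 0.5  1.  -0.6] [-0.11  0.05 -0.03]
```

View pics/s_side.png

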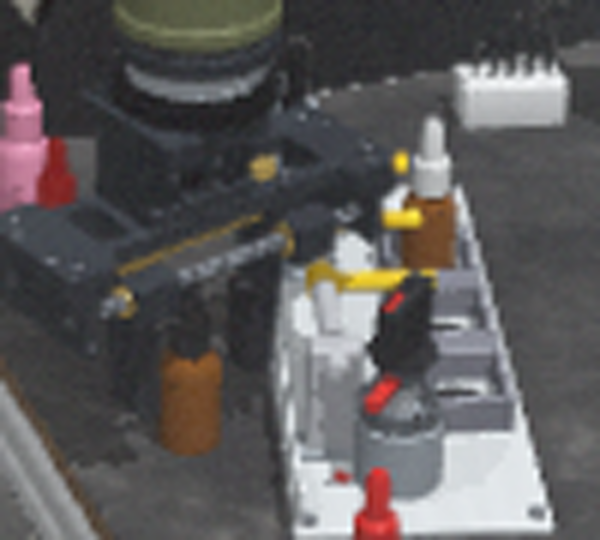

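servo_tool(newtons=15, deltas=[{"dx":0,"dy":0,"dz":0,"ax":0,"ay":0,"az":0,"hand":38},{"dx":0,"dy":0,"dz":0,"ax":0,"ay":0,"az":0,"hand":32},{"dx":0,"dy":0,"dz":0,"ax":0,"ay":0,"az":0,"hand":27},{"dx":0,"dy":0,"dz":0,"ax":0,"ay":0,"az":0,"hand":25},{"dx":0,"dy":0,"dz":0,"ax":0,"ay":0,"az":0,"hand":25},{"dx":0,"dy":0,"dz":0,"ax":0,"ay":0,"az":0,"hand":25}])

```text
clock: 25.42
tool_pos: [0.4477, -0.33, 0.0565]
eef_rot: [0.574, 0.819, -0.001, -0.0]
contact_force: [-0.7, 0.7, 4.0]
opening: 0.319
```

```bash
python3 - <<'E'
from mv import *
q=[.591,-.2894,-.2525]
B=wp(q,(0,0,0))
rows([((B[0],B[1],.22),tool(-14.47))])
s,p,M=state();print(np.round(s['contact_force'],1),np.round(s['moment'],2))
E
```

```text
now [ 0.4477 -0.33    0.0565] jaw 19.98 tiltz [-0.001 -0.001 -1.   ] q [ 0.55  0.92  0.    1.91 -0.    0.31  0.9 ] t 25.43 op 28.1
{'dx': -0.183, 'dy': 2.472, 'dz': -2.728, 'ax': -0.013, 'ay': 0.014, 'az': 5.742}
[-0.7  0.7  4. ] [-0.03  0.07 -0.  ]
```

servo_tool(deltas=[{"dx":0,"dy":0,"dz":-0.3,"ax":0,"ay":0,"az":0,"hand":25},{"dx":0,"dy":0,"dz":-0.9,"ax":0,"ay":0,"az":0,"hand":25},{"dx":0,"dy":0,"dz":-1.6,"ax":0,"ay":0,"az":0,"hand":25},{"dx":0,"dy":0.1,"dz":-2.3,"ax":0,"ay":0,"az":0.5,"hand":25},{"dx":-0.05,"dy":0.5,"dz":-2.73,"ax":0,"ay":0,"az":1.6,"hand":25},{"dx":-0.1,"dy":1.1,"dz":-2.73,"ax":0,"ay":0,"az":2.8,"hand":25},{"dx":-0.15,"dy":1.7,"dz":-2.73,"ax":0,"ay":0,"az":4.2,"hand":25},{"dx":-0.18,"dy":2.2,"dz":-2.73,"ax":0,"ay":0,"az":5.2,"hand":25},{"dx":-0.18,"dy":2.47,"dz":-2.73,"ax":0,"ay":0,"az":5.74,"hand":25},{"dx":-0.18,"dy":2.47,"dz":-2.73,"ax":0,"ay":0,"az":5.74,"hand":25}])

```text
clock: 26.68
tool_pos: [0.5918, -0.2876, 0.2201]
eef_rot: [0.789, 0.614, -0.0, -0.0]
contact_force: [-0.0, 0.8, -1.4]
opening: 0.318
```

servo_tool(deltas=[{"dx":0,"dy":0,"dz":0,"ax":0,"ay":0,"az":0,"hand":25},{"dx":0,"dy":0,"dz":0,"ax":0,"ay":0,"az":0,"hand":25}])

```text
clock: 26.92
tool_pos: [0.5896, -0.2901, 0.2202]
eef_rot: [0.791, 0.612, -0.001, -0.0]
contact_force: [0.5, 0.0, -1.2]
opening: 0.317
```

```bash
python3 - <<'E'
from mv import *
q=[.591,-.2894,-.2525]
B=wp(q,(0,0,0))
rows([((B[0],B[1],.09),tool(-14.47))])
s,p,M=state();print(np.round(s['contact_force'],1),np.round(s['moment'],2))
view('side',215,315,165,265,6,'t_side.png',[B+[0,0,.1635],B+[0,0,.2555]])
E
```

```text
now [ 0.5896 -0.2901  0.2202] jaw -14.52 tiltz [-0.002 -0.001 -1.   ] q [ 0.27  0.79  0.22  1.52 -0.21  0.86  0.31] t 26.93 op 28.0
{'dx': 0.02, 'dy': 0.023, 'dz': 2.17, 'ax': -0.017, 'ay': 0.018, 'az': -0.008}
[ 0.5  0.  -1.2] [-0.06  0.04 -0.03]
```

View pics/t_side.png

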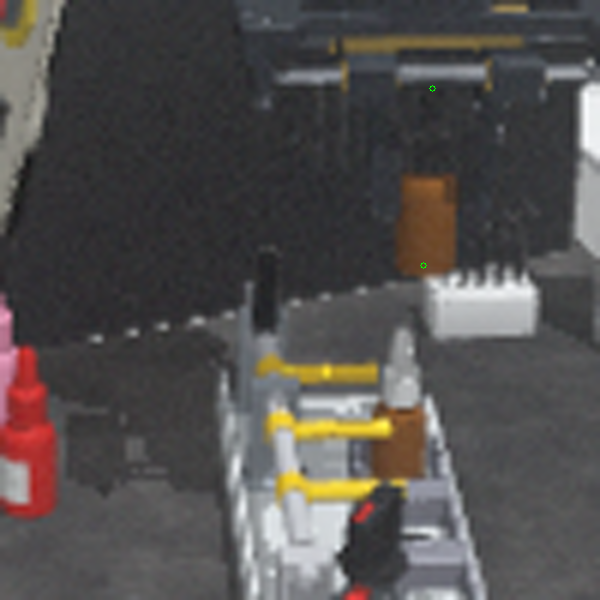

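servo_tool(deltas=[{"dx":0.01,"dy":0.01,"dz":0.6,"ax":0,"ay":0,"az":0,"hand":25},{"dx":0.01,"dy":0.01,"dz":1.2,"ax":0,"ay":0,"az":0,"hand":25},{"dx":0.01,"dy":0.01,"dz":1.7,"ax":0,"ay":0,"az":0,"hand":25},{"dx":0.01,"dy":0.01,"dz":2.0,"ax":0,"ay":0,"az":0,"hand":25},{"dx":0.01,"dy":0.01,"dz":2.17,"ax":0,"ay":0,"az":0,"hand":25},{"dx":0.01,"dy":0.01,"dz":2.17,"ax":0,"ay":0,"az":0,"hand":25},{"dx":0.01,"dy":0.01,"dz":2.17,"ax":0,"ay":0,"az":0,"hand":25}])

```text
clock: 27.85
tool_pos: [0.5921, -0.2894, 0.0908]
eef_rot: [0.79, 0.613, -0.001, 0.001]
contact_force: [-0.6, 0.1, -0.6]
opening: 0.321
```

```bash
python3 - <<'E'
from mv import *
q=[.591,-.2894,-.2525]
B=wp(q,(0,0,0))
rows([((B[0],B[1],.0625),tool(-14.47))])
s,p,M=state();print(np.round(s['contact_force'],1),np.round(s['moment'],2))
view('side',235,315,195,275,7,'u_side.png',[])
E
```

```text
now [ 0.5921 -0.2894  0.0908] jaw -14.45 tiltz [ 0.    -0.002 -1.   ] q [ 0.29  0.96  0.17  1.58 -0.24  0.62  0.34] t 27.85 op 28.2
{'dx': -0.004, 'dy': -0.018, 'dz': 0.471, 'ax': 0.008, 'ay': 0.02, 'az': 0.003}
[-0.6  0.1 -0.6] [-0.08  0.12  0.06]
```

View pics/u_side.png

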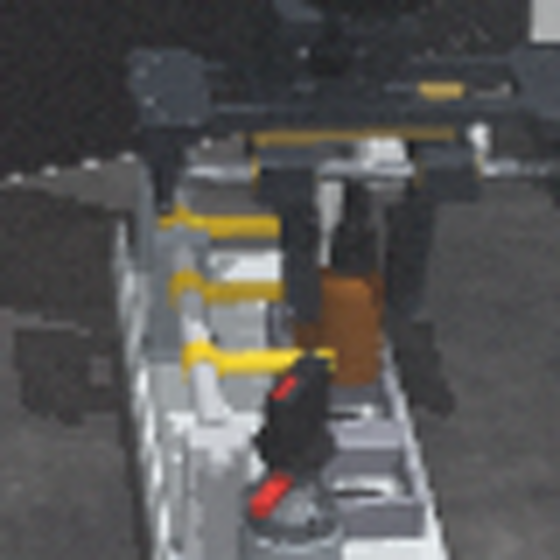

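servo_tool(deltas=[{"dx":0,"dy":-0.01,"dz":0.1,"ax":0,"ay":0,"az":0,"hand":25},{"dx":0,"dy":-0.01,"dz":0.2,"ax":0,"ay":0,"az":0,"hand":25},{"dx":0,"dy":-0.01,"dz":0.3,"ax":0,"ay":0,"az":0,"hand":25},{"dx":0,"dy":-0.01,"dz":0.4,"ax":0,"ay":0,"az":0,"hand":25},{"dx":0,"dy":-0.01,"dz":0.46,"ax":0,"ay":0,"az":0,"hand":25},{"dx":0,"dy":-0.01,"dz":0.47,"ax":0,"ay":0,"az":0,"hand":25},{"dx":0,"dy":-0.01,"dz":0.47,"ax":0,"ay":0,"az":0,"hand":25}])

```text
clock: 28.78
tool_pos: [0.5904, -0.2887, 0.0625]
eef_rot: [0.79, 0.612, -0.001, -0.0]
contact_force: [-2.3, 2.1, 8.3]
opening: 0.319
```

```bash
python3 - <<'E'
from mv import *
q=[.591,-.2894,-.2525]
B=wp(q,(0,0,0))
rows([((B[0],B[1],.0625),tool(-14.47))])
s,p,M=state();print(np.round(s['contact_force'],1),np.round(s['moment'],2))
E
```

```text
now [ 0.5904 -0.2887  0.0625] jaw -14.46 tiltz [-0.002 -0.001 -1.   ] q [ 0.3   1.    0.16  1.59 -0.25  0.57  0.34] t 28.77 op 28.1
{'dx': -0.008, 'dy': 0.012, 'dz': 0.0, 'ax': -0.016, 'ay': 0.012, 'az': 0.001}
[-2.3  2.1  8.3] [0.31 0.7  0.01]
```

The foot is on the floor (8 N upward). Release and rise.

servo_tool(deltas=[{"dx":0,"dy":0,"dz":-0.02,"ax":0,"ay":0,"az":0,"hand":32},{"dx":0,"dy":0,"dz":-0.02,"ax":0,"ay":0,"az":0,"hand":40},{"dx":0,"dy":0,"dz":-0.02,"ax":0,"ay":0,"az":0,"hand":48},{"dx":0,"dy":0,"dz":-0.02,"ax":0,"ay":0,"az":0,"hand":48},{"dx":0,"dy":0,"dz":-0.02,"ax":0,"ay":0,"az":0,"hand":48},{"dx":0,"dy":0,"dz":-0.4,"ax":0,"ay":0,"az":0,"hand":48},{"dx":0,"dy":0,"dz":-1.1,"ax":0,"ay":0,"az":0,"hand":48},{"dx":0,"dy":0,"dz":-1.9,"ax":0,"ay":0,"az":0,"hand":48},{"dx":0,"dy":0,"dz":-2.6,"ax":0,"ay":0,"az":0,"hand":48},{"dx":0,"dy":0,"dz":-2.6,"ax":0,"ay":0,"az":0,"hand":48}])

```text
clock: 30.02
tool_pos: [0.5932, -0.2901, 0.2231]
eef_rot: [0.791, 0.612, 0.001, 0.004]
contact_force: [0.2, -0.6, -0.5]
opening: 0.545
```

```bash
python3 - <<'E'
from bott import *
from mv import *
q=[.591,-.2894,-.2525]
B=wp(q,(0,.058,0));B1=wp(q,(0,0,0))
p,d=view('side',210,310,200,290,6,'v_side.png',[B+[0,0,.098],B1+[0,0,.098]])
for o in brown('side',(205,300,215,290),p,d): print(o)
H=wp(q,(-.064,.13,.094)); M=tool(0,[12,0,0]); g=M[:,2]*.006
rows([(H-g+[0,-.02,.1],M),(H-g,M)])
E
```

```text
([283.5, 246.1], [277, 238, 11, 16, 71], 71, [0.5924, -0.2875], np.float64(0.0552), np.float64(0.023), np.float64(0.057))
now [ 0.5919 -0.2892  0.2205] jaw -14.46 tiltz [ 0.003 -0.003 -1.   ] q [ 0.27  0.79  0.22  1.52 -0.21  0.85  0.31] t 30.07 op 48.0
{'dx': 1.818, 'dy': -0.993, 'dz': 0.336, 'ax': 0.285, 'ay': 2.017, 'az': -2.398}
{'dx': 2.144, 'dy': -1.082, 'dz': 2.001, 'ax': 0.285, 'ay': 2.017, 'az': -2.398}
```

View pics/v_side.png

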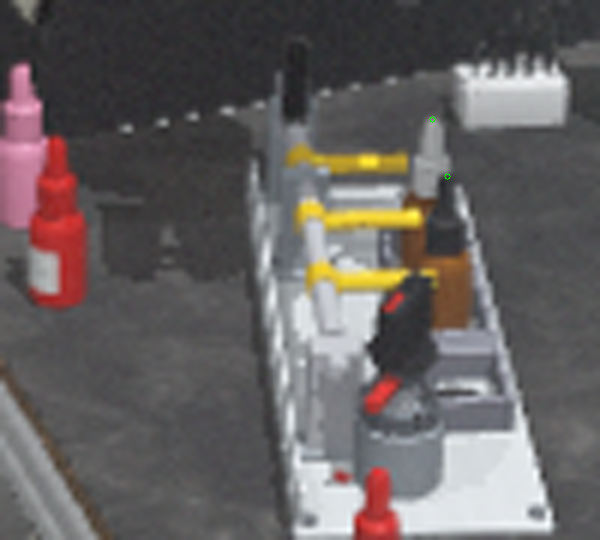

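Both bottles stand upright on the predicted spots. Now to the bolt handle.

servo_tool(deltas=[{"dx":0.4,"dy":-0.2,"dz":0,"ax":0.06,"ay":0.4,"az":-0.5,"hand":40},{"dx":0.8,"dy":-0.4,"dz":0,"ax":0.12,"ay":0.8,"az":-1.0,"hand":40},{"dx":1.2,"dy":-0.6,"dz":0,"ax":0.18,"ay":1.2,"az":-1.5,"hand":40},{"dx":1.5,"dy":-0.8,"dz":0.1,"ax":0.24,"ay":1.6,"az":-2.0,"hand":40},{"dx":1.82,"dy":-1.0,"dz":0.33,"ax":0.28,"ay":2.0,"az":-2.4,"hand":40},{"dx":1.82,"dy":-1.0,"dz":0.33,"ax":0.28,"ay":2.0,"az":-2.4,"hand":40},{"dx":1.82,"dy":-1.0,"dz":0.33,"ax":0.28,"ay":2.0,"az":-2.4,"hand":40},{"dx":1.82,"dy":-1.0,"dz":0.33,"ax":0.28,"ay":2.0,"az":-2.4,"hand":40}])

```text
clock: 31.08
tool_pos: [0.5606, -0.1688, 0.1979]
eef_rot: [0.704, 0.703, 0.072, -0.075]
contact_force: [-0.5, 0.0, -0.2]
opening: 0.451
```

```bash
python3 - <<'E'
from mv import *
q=[.591,-.2894,-.2525]
H=wp(q,(-.064,.13,.094)); M=tool(0,[12,0,0]); g=M[:,2]*.006
rows([(H-g+[0,-.01,.04],M),(H-g,M)])
E
```

```text
now [ 0.5606 -0.1688  0.1979] jaw -0.04 tiltz [-0.003  0.207 -0.978] q [ 0.31  0.75  0.    1.7  -0.29  0.78  0.53] t 31.07 op 39.7
{'dx': -0.037, 'dy': 0.019, 'dz': 0.981, 'ax': -0.03, 'ay': 0.011, 'az': -0.014}
{'dx': -0.012, 'dy': 0.021, 'dz': 1.667, 'ax': -0.03, 'ay': 0.011, 'az': -0.014}
```

servo_tool(deltas=[{"dx":0,"dy":0.02,"dz":0.5,"ax":0,"ay":0,"az":0,"hand":40},{"dx":-0.03,"dy":0.02,"dz":0.98,"ax":0,"ay":0,"az":0,"hand":40},{"dx":-0.02,"dy":0.02,"dz":1.4,"ax":0,"ay":0,"az":0,"hand":40},{"dx":-0.01,"dy":0.02,"dz":1.66,"ax":0,"ay":0,"az":0,"hand":40},{"dx":-0.01,"dy":0.02,"dz":1.66,"ax":0,"ay":0,"az":0,"hand":40},{"dx":-0.01,"dy":0.02,"dz":1.66,"ax":0,"ay":0,"az":0,"hand":40}])

```text
clock: 31.82
tool_pos: [0.5616, -0.1484, 0.1008]
eef_rot: [0.703, 0.703, 0.073, -0.075]
contact_force: [0.4, 0.1, 0.5]
opening: 0.455
```

```bash
python3 - <<'E'
from mv import *
q=[.591,-.2894,-.2525]
H=wp(q,(-.064,.13,.094)); M=tool(0,[12,0,0]); g=M[:,2]*.006
rows([(H-g,M)])
s,p,M=state();print(np.round(s['contact_force'],1),np.round(s['moment'],2))
view('side',225,325,185,285,6,'w_side.png',[])
E
```

```text
now [ 0.5616 -0.1484  0.1008] jaw -0.01 tiltz [-0.003  0.207 -0.978] q [ 0.3   0.89 -0.04  1.76 -0.32  0.57  0.55] t 31.82 op 40.1
{'dx': -0.009, 'dy': -0.001, 'dz': 0.014, 'ax': -0.024, 'ay': 0.007, 'az': -0.007}
[0.4 0.1 0.5] [-0.3   0.08  0.01]
```

View pics/w_side.png

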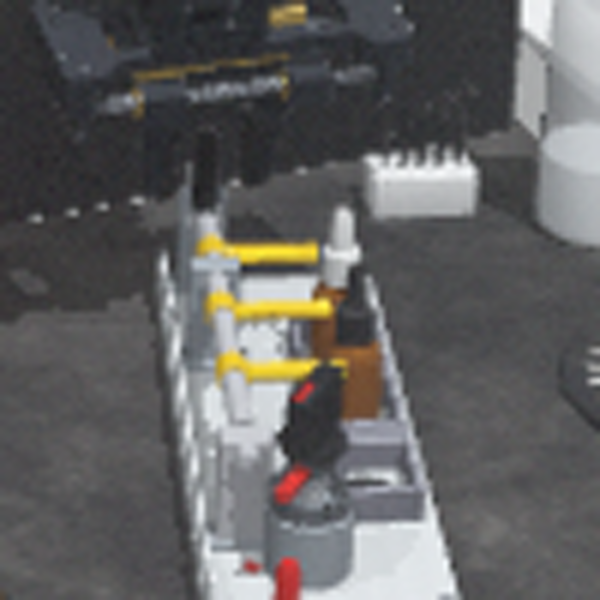

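servo_tool(newtons=40, deltas=[{"dx":0,"dy":0,"dz":0,"ax":0,"ay":0,"az":0,"hand":8},{"dx":0,"dy":0,"dz":0,"ax":0,"ay":0,"az":0,"hand":8},{"dx":0,"dy":0,"dz":0,"ax":0,"ay":0,"az":0,"hand":8},{"dx":0,"dy":0,"dz":0,"ax":0,"ay":0,"az":0,"hand":8},{"dx":0,"dy":0,"dz":0,"ax":0,"ay":0,"az":0,"hand":8},{"dx":-0.08,"dy":-0.02,"dz":-0.017,"ax":0,"ay":0,"az":0,"hand":8},{"dx":-0.16,"dy":-0.042,"dz":-0.035,"ax":0,"ay":0,"az":0,"hand":8},{"dx":-0.24,"dy":-0.063,"dz":-0.052,"ax":0,"ay":0,"az":0,"hand":8},{"dx":-0.24,"dy":-0.063,"dz":-0.052,"ax":0,"ay":0,"az":0,"hand":8}])

```text
clock: 33.0
tool_pos: [0.5569, -0.1636, 0.1002]
eef_rot: [0.704, 0.703, 0.072, -0.075]
contact_force: [-0.7, 1.6, 4.4]
opening: 0.147
```

```bash
python3 - <<'E'
from mv import *
rows([])
s,p,M=state();print(np.round(s['contact_force'],1),np.round(s['moment'],2))
print(np.hypot(*(p-[.5616,-.1484,.1])[:2]))
view('side',225,325,185,285,6,'x_side.png',[])
E
```

```text
now [ 0.5569 -0.1636  0.1002] jaw -0.04 tiltz [-0.004  0.207 -0.978] q [ 0.33  0.89 -0.04  1.76 -0.31  0.58  0.57] t 33.0 op 12.9
[-0.7  1.6  4.4] [0.05 0.17 0.03]
0.015938655019578227
```

View pics/x_side.png

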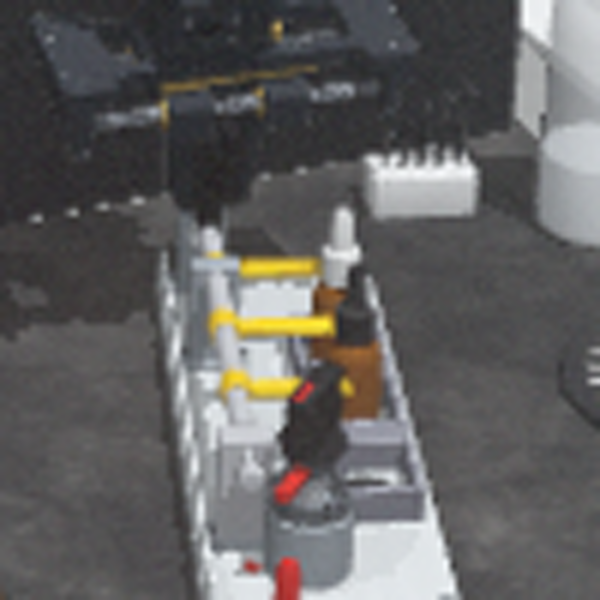

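Halfway there with low force and the bottles unmoved. I'll continue the remaining ~16 mm.

servo_tool(deltas=[{"dx":-0.08,"dy":-0.02,"dz":-0.017,"ax":0,"ay":0,"az":0,"hand":8},{"dx":-0.14,"dy":-0.037,"dz":-0.03,"ax":0,"ay":0,"az":0,"hand":8},{"dx":-0.2,"dy":-0.053,"dz":-0.043,"ax":0,"ay":0,"az":0,"hand":8},{"dx":-0.26,"dy":-0.07,"dz":-0.056,"ax":0,"ay":0,"az":0,"hand":8},{"dx":-0.3,"dy":-0.08,"dz":-0.065,"ax":0,"ay":0,"az":0,"hand":8},{"dx":-0.3,"dy":-0.08,"dz":-0.065,"ax":0,"ay":0,"az":0,"hand":8},{"dx":-0.3,"dy":-0.08,"dz":-0.065,"ax":0,"ay":0,"az":0,"hand":8}])

```text
clock: 33.92
tool_pos: [0.5534, -0.1772, 0.1002]
eef_rot: [0.702, 0.704, 0.075, -0.077]
contact_force: [3.0, 9.6, 3.5]
opening: 0.147
```

```bash
python3 - <<'E'
from mv import *
rows([])
s,p,M=state();print(np.round(s['contact_force'],1),np.round(s['moment'],2))
print(np.hypot(*(p-[.5616,-.1484,.1])[:2]))
view('side',225,325,185,285,6,'y_side.png',[])
E
```

```text
now [ 0.5534 -0.1772  0.1002] jaw 0.16 tiltz [-0.004  0.213 -0.977] q [ 0.36  0.9  -0.04  1.75 -0.3   0.59  0.59] t 33.92 op 12.9
[3.  9.6 3.5] [ 1.57 -0.55 -0.13]
0.0299566919535784
```

View pics/y_side.png

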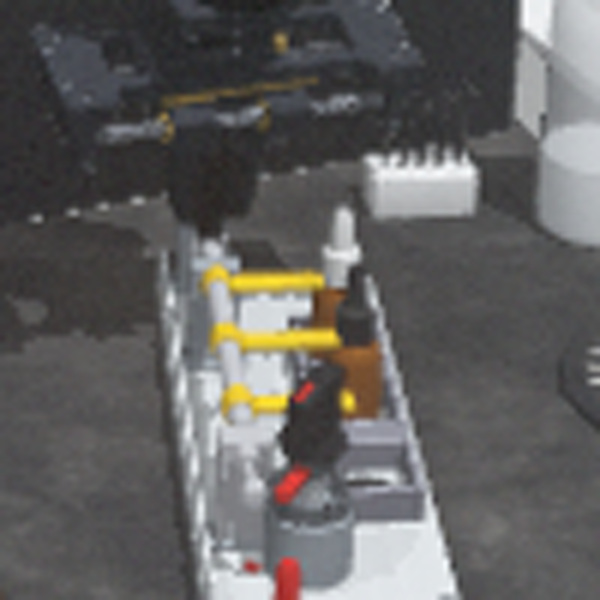

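servo_tool(deltas=[{"dx":-0.05,"dy":-0.013,"dz":-0.01,"ax":0,"ay":0,"az":0,"hand":8},{"dx":-0.05,"dy":-0.013,"dz":-0.01,"ax":0,"ay":0,"az":0,"hand":8},{"dx":-0.05,"dy":-0.013,"dz":-0.01,"ax":0,"ay":0,"az":0,"hand":8}])

```text
clock: 34.35
tool_pos: [0.5534, -0.1774, 0.1003]
eef_rot: [0.701, 0.704, 0.076, -0.078]
contact_force: [4.8, 13.3, 1.8]
opening: 0.146
```

```bash
python3 - <<'E'
from mv import *
rows([])
s,p,M=state();print(np.round(s['contact_force'],1),np.round(s['moment'],2))
print(np.hypot(*(p-[.5616,-.1484,.1])[:2]))
E
```

```text
now [ 0.5534 -0.1774  0.1003] jaw 0.27 tiltz [-0.004  0.217 -0.976] q [ 0.36  0.9  -0.05  1.75 -0.3   0.59  0.6 ] t 34.35 op 12.8
[ 4.8 13.3  1.8] [ 2.45 -0.91 -0.25]
0.03013310245780982
```

servo_tool(deltas=[{"dx":0,"dy":0,"dz":0,"ax":0,"ay":0,"az":0,"hand":40},{"dx":0,"dy":0,"dz":0,"ax":0,"ay":0,"az":0,"hand":40},{"dx":0,"dy":0,"dz":0,"ax":0,"ay":0,"az":0,"hand":40},{"dx":0,"dy":0,"dz":0,"ax":0,"ay":0,"az":0,"hand":40},{"dx":-0.12,"dy":0,"dz":-0.5,"ax":0,"ay":0,"az":0,"hand":40},{"dx":-0.25,"dy":0,"dz":-1.1,"ax":0,"ay":0,"az":0,"hand":40},{"dx":-0.4,"dy":0,"dz":-1.8,"ax":0,"ay":0,"az":0,"hand":40},{"dx":-0.4,"dy":0,"dz":-1.8,"ax":0,"ay":0,"az":0,"hand":40}])

```text
clock: 35.35
tool_pos: [0.5533, -0.2332, 0.2036]
eef_rot: [0.704, 0.702, 0.073, -0.072]
contact_force: [-0.5, -0.0, -0.4]
opening: 0.454
```

```bash
python3 - <<'E'
from bott import *
from mv import *
rows([((.5273,-.3921,.21),tool(-44.5))])
view('side',225,325,185,285,6,'z_side.png',[])
view('top',210,305,152,220,8,'z_top.png',[])
E
```

```text
now [ 0.5533 -0.2332  0.2036] jaw -0.17 tiltz [ 0.002  0.203 -0.979] q [ 0.41  0.77  0.01  1.63 -0.26  0.84  0.6 ] t 35.35 op 40.0
{'dx': -2.573, 'dy': -0.425, 'dz': -0.644, 'ax': -0.743, 'ay': -1.864, 'az': 7.364}
```

View pics/z_side.png

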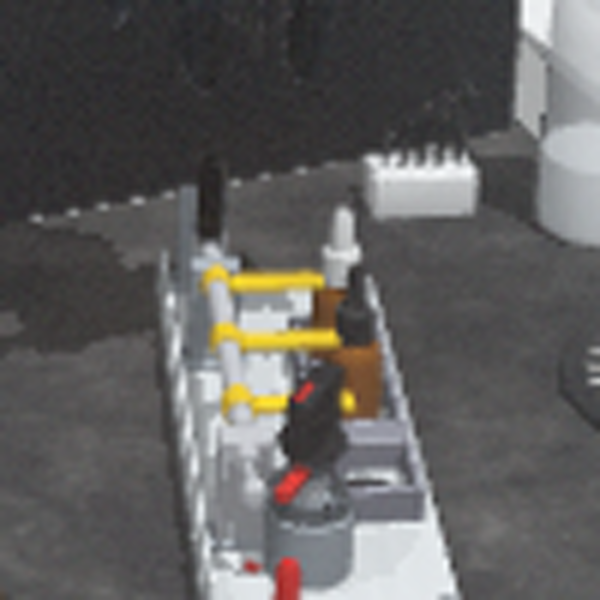

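View pics/z_top.png

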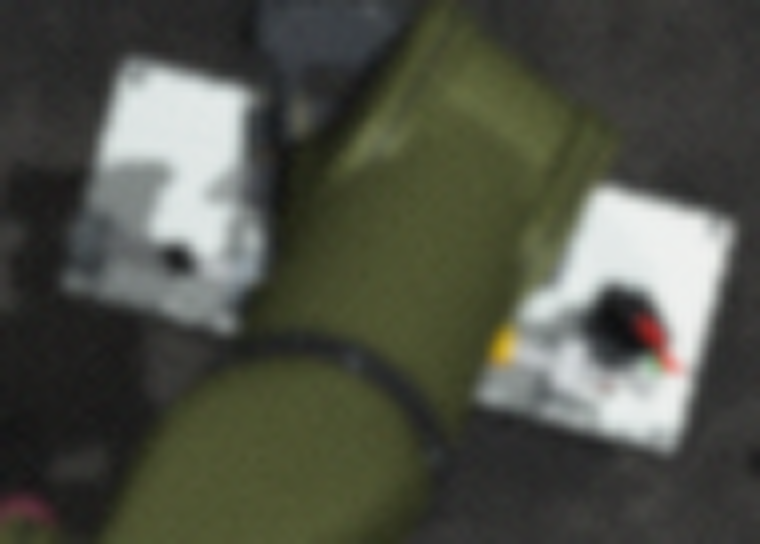

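Bolt is home (tab tip at (322,281), post at (210,195)) and the bottles are unmoved. Back to the selector.

servo_tool(deltas=[{"dx":-0.5,"dy":-0.1,"dz":-0.13,"ax":-0.15,"ay":-0.37,"az":1.4,"hand":40},{"dx":-1.0,"dy":-0.2,"dz":-0.26,"ax":-0.3,"ay":-0.74,"az":2.8,"hand":40},{"dx":-1.5,"dy":-0.27,"dz":-0.39,"ax":-0.45,"ay":-1.1,"az":4.2,"hand":40},{"dx":-2.0,"dy":-0.34,"dz":-0.52,"ax":-0.6,"ay":-1.5,"az":5.6,"hand":40},{"dx":-2.4,"dy":-0.4,"dz":-0.6,"ax":-0.7,"ay":-1.8,"az":6.8,"hand":40},{"dx":-2.57,"dy":-0.43,"dz":-0.64,"ax":-0.74,"ay":-1.86,"az":7.36,"hand":40},{"dx":-2.57,"dy":-0.43,"dz":-0.64,"ax":-0.74,"ay":-1.86,"az":7.36,"hand":40},{"dx":-2.57,"dy":-0.43,"dz":-0.64,"ax":-0.74,"ay":-1.86,"az":7.36,"hand":40},{"dx":-2.57,"dy":-0.43,"dz":-0.64,"ax":-0.74,"ay":-1.86,"az":7.36,"hand":40}])

```text
clock: 36.58
tool_pos: [0.5264, -0.3878, 0.2059]
eef_rot: [0.921, 0.389, -0.002, -0.004]
contact_force: [0.1, -0.3, -0.3]
opening: 0.452
```

```bash
python3 - <<'E'
from mv import *
rows([((.5270,-.3923,.101),tool(-44.5))])
E
```

```text
now [ 0.5264 -0.3878  0.2059] jaw -44.2 tiltz [-0.006  0.006 -1.   ] q [ 0.39  0.82  0.35  1.53 -0.34  0.85  0.09] t 36.58 op 39.8
{'dx': -0.048, 'dy': 0.075, 'dz': 1.748, 'ax': -0.085, 'ay': -0.003, 'az': 0.049}
```

servo_tool(deltas=[{"dx":0,"dy":0,"dz":0.4,"ax":0,"ay":0,"az":0,"hand":40},{"dx":0,"dy":0,"dz":0.6,"ax":0,"ay":0,"az":0,"hand":40},{"dx":0,"dy":0,"dz":0.6,"ax":0,"ay":0,"az":0,"hand":40},{"dx":0,"dy":0,"dz":0.6,"ax":0,"ay":0,"az":0,"hand":40}])

```text
clock: 37.08
tool_pos: [0.5263, -0.3889, 0.171]
eef_rot: [0.921, 0.388, -0.001, -0.003]
contact_force: [-0.1, 0.0, -1.0]
opening: 0.451
```

```bash
python3 - <<'E'
from mv import *
rows([((.5270,-.3923,.101),tool(-44.5))])
E
```

```text
now [ 0.5263 -0.3889  0.171 ] jaw -44.29 tiltz [-0.005  0.005 -1.   ] q [ 0.4   0.87  0.33  1.56 -0.36  0.78  0.1 ] t 37.08 op 39.8
{'dx': -0.032, 'dy': 0.056, 'dz': 1.166, 'ax': -0.065, 'ay': 0.003, 'az': 0.035}
```

servo_tool(deltas=[{"dx":-0.03,"dy":0.05,"dz":0.4,"ax":-0.06,"ay":0,"az":0.03,"hand":40},{"dx":-0.03,"dy":0.05,"dz":0.8,"ax":-0.06,"ay":0,"az":0.03,"hand":40},{"dx":-0.03,"dy":0.05,"dz":1.1,"ax":-0.06,"ay":0,"az":0.03,"hand":40},{"dx":-0.03,"dy":0.05,"dz":1.16,"ax":-0.06,"ay":0,"az":0.03,"hand":40},{"dx":-0.03,"dy":0.05,"dz":1.16,"ax":-0.06,"ay":0,"az":0.03,"hand":40},{"dx":-0.03,"dy":0.05,"dz":1.16,"ax":-0.06,"ay":0,"az":0.03,"hand":40}])

```text
clock: 37.83
tool_pos: [0.527, -0.3921, 0.1017]
eef_rot: [0.922, 0.387, -0.0, 0.0]
contact_force: [0.1, -0.3, -0.7]
opening: 0.452
```

```bash
python3 - <<'E'
from mv import *
rows([((.5270,-.3923,.101),tool(-44.5))])
s,p,M=state();print(np.round(s['contact_force'],1),np.round(s['moment'],2))
view('side',225,325,185,285,6,'aa_side.png',[])
E
```

```text
now [ 0.527  -0.3921  0.1017] jaw -44.47 tiltz [ 0. -0. -1.] q [ 0.42  0.96  0.28  1.59 -0.39  0.65  0.13] t 37.83 op 39.8
{'dx': -0.003, 'dy': 0.002, 'dz': 0.012, 'ax': 0.002, 'ay': 0.002, 'az': 0.005}
[ 0.1 -0.3 -0.7] [-0.04  0.15  0.  ]
```

View pics/aa_side.png

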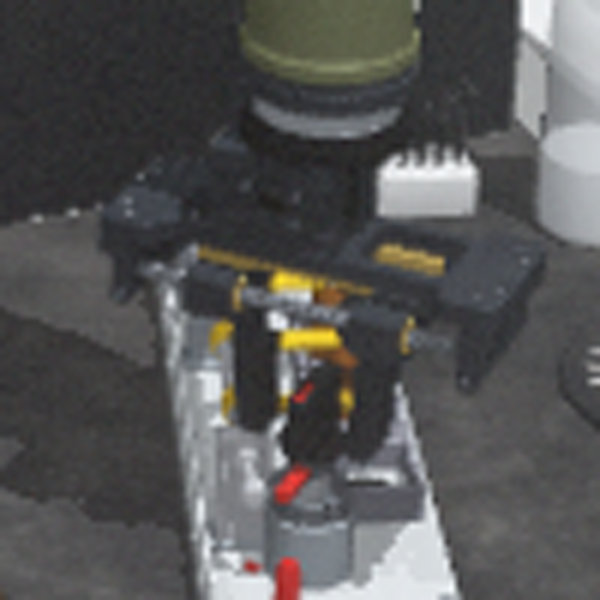

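Knob between the fingers. Grip and pull up.

servo_tool(newtons=30, deltas=[{"dx":0,"dy":0,"dz":0,"ax":0,"ay":0,"az":0,"hand":8},{"dx":0,"dy":0,"dz":0,"ax":0,"ay":0,"az":0,"hand":8},{"dx":0,"dy":0,"dz":0,"ax":0,"ay":0,"az":0,"hand":8},{"dx":0,"dy":0,"dz":0,"ax":0,"ay":0,"az":0,"hand":8},{"dx":0,"dy":0,"dz":0,"ax":0,"ay":0,"az":0,"hand":8},{"dx":0,"dy":0,"dz":-0.07,"ax":0,"ay":0,"az":0,"hand":8},{"dx":0,"dy":0,"dz":-0.14,"ax":0,"ay":0,"az":0,"hand":8},{"dx":0,"dy":0,"dz":-0.22,"ax":0,"ay":0,"az":0,"hand":8},{"dx":0,"dy":0,"dz":-0.22,"ax":0,"ay":0,"az":0,"hand":8},{"dx":0,"dy":0,"dz":-0.22,"ax":0,"ay":0,"az":0,"hand":8}])

```text
clock: 39.12
tool_pos: [0.527, -0.392, 0.1135]
eef_rot: [0.922, 0.387, -0.0, 0.0]
contact_force: [4.0, -3.3, -6.6]
opening: 0.155
```

```bash
python3 - <<'E'
from mv import *
rows([])
s,p,M=state();print(np.round(s['contact_force'],1),np.round(s['moment'],2))
E
```

```text
now [ 0.527  -0.392   0.1135] jaw -44.47 tiltz [-0.001 -0.    -1.   ] q [ 0.42  0.94  0.29  1.59 -0.38  0.67  0.12] t 39.12 op 13.7
[ 4.  -3.3 -6.6] [-0.95 -0.79 -0.01]
```

servo_tool(deltas=[{"dx":0,"dy":0,"dz":0,"ax":0,"ay":0,"az":1,"hand":8},{"dx":0,"dy":0,"dz":0,"ax":0,"ay":0,"az":2.3,"hand":8},{"dx":0,"dy":0,"dz":0,"ax":0,"ay":0,"az":3.6,"hand":8},{"dx":0,"dy":0,"dz":0,"ax":0,"ay":0,"az":4.9,"hand":8},{"dx":0,"dy":0,"dz":0,"ax":0,"ay":0,"az":6.2,"hand":8},{"dx":0,"dy":0,"dz":0,"ax":0,"ay":0,"az":7.5,"hand":8},{"dx":0,"dy":0,"dz":0,"ax":0,"ay":0,"az":8.8,"hand":8},{"dx":0,"dy":0,"dz":0,"ax":0,"ay":0,"az":9.7,"hand":8},{"dx":0,"dy":0,"dz":0,"ax":0,"ay":0,"az":10.2,"hand":8},{"dx":0,"dy":0,"dz":0,"ax":0,"ay":0,"az":10.2,"hand":8}])

```text
clock: 40.38
tool_pos: [0.5269, -0.3917, 0.1133]
eef_rot: [0.991, -0.136, -0.001, 0.0]
contact_force: [2.2, -4.5, -5.6]
opening: 0.153
```

```bash
python3 - <<'E'
from mv import *
rows([])
s,p,M=state();print(np.round(s['contact_force'],1),np.round(s['moment'],2))
view('side',225,325,185,285,6,'ab_side.png',[])
E
```

```text
now [ 0.5269 -0.3917  0.1133] jaw -105.6 tiltz [-0.002  0.    -1.   ] q [ 0.28  1.    0.57  1.59 -0.72  0.77 -0.66] t 40.38 op 13.5
[ 2.2 -4.5 -5.6] [-0.96 -0.58  0.39]
```

View pics/ab_side.png

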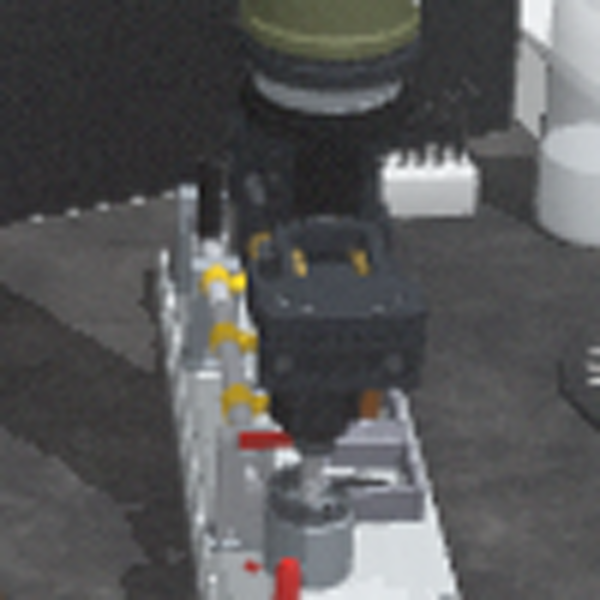

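Turned to the end stop (small moment, pawl across at (265,440)). Lower and let go.

servo_tool(deltas=[{"dx":0,"dy":0,"dz":0.1,"ax":0,"ay":0,"az":0,"hand":8},{"dx":0,"dy":0,"dz":0.2,"ax":0,"ay":0,"az":-0.1,"hand":8},{"dx":0,"dy":0,"dz":0.24,"ax":0,"ay":0,"az":-0.15,"hand":8},{"dx":0,"dy":0,"dz":0.24,"ax":0,"ay":0,"az":-0.15,"hand":8}])

```text
clock: 40.92
tool_pos: [0.527, -0.392, 0.1014]
eef_rot: [0.992, -0.129, 0.0, -0.0]
contact_force: [0.9, 0.1, 8.9]
opening: 0.155
```

```bash
python3 - <<'E'
from mv import *
rows([])
s,p,M=state();print(np.round(s['contact_force'],1),np.round(s['moment'],2))
E
```

```text
now [ 0.527  -0.392   0.1014] jaw -104.79 tiltz [ 0.001  0.    -1.   ] q [ 0.29  1.02  0.56  1.6  -0.73  0.74 -0.64] t 40.92 op 13.6
[0.9 0.1 8.9] [-0.15 -0.04  0.16]
```

servo_tool(deltas=[{"dx":0,"dy":0,"dz":-0.02,"ax":0,"ay":0,"az":0,"hand":40},{"dx":0,"dy":0,"dz":-0.02,"ax":0,"ay":0,"az":0,"hand":40},{"dx":0,"dy":0,"dz":-0.02,"ax":0,"ay":0,"az":0,"hand":40},{"dx":0,"dy":0,"dz":-0.02,"ax":0,"ay":0,"az":0,"hand":40},{"dx":0,"dy":0,"dz":-0.5,"ax":0,"ay":0,"az":0,"hand":40},{"dx":0,"dy":0,"dz":-1.2,"ax":0,"ay":0,"az":0,"hand":40},{"dx":0,"dy":0,"dz":-2.0,"ax":0,"ay":0,"az":0,"hand":40},{"dx":0,"dy":0,"dz":-2.8,"ax":0,"ay":0,"az":0,"hand":40},{"dx":0,"dy":0,"dz":-3,"ax":0,"ay":0,"az":0,"hand":40},{"dx":0,"dy":0,"dz":-3,"ax":0,"ay":0,"az":0,"hand":40}])

```text
clock: 42.18
tool_pos: [0.5262, -0.3911, 0.2792]
eef_rot: [0.992, -0.129, -0.001, -0.001]
contact_force: [0.2, 0.6, -0.2]
opening: 0.455
```

```bash
python3 - <<'E'
from bott import *
from mv import *
rows([])
q=[.591,-.2894,-.2525]
B=wp(q,(0,.058,0));B1=wp(q,(0,0,0))
s,p,M=state();print(np.round(s['contact_force'],1),np.round(s['moment'],2))
view('side',225,325,200,300,6,'ac_side.png',[B+[0,0,.098],B1+[0,0,.098]])
E
```

```text
now [ 0.5262 -0.3911  0.2792] jaw -104.79 tiltz [-0.002  0.002 -1.   ] q [ 0.23  0.82  0.71  1.47 -0.57  1.07 -0.77] t 42.17 op 40.1
[ 0.2  0.6 -0.2] [0.01 0.16 0.02]
```

View pics/ac_side.png

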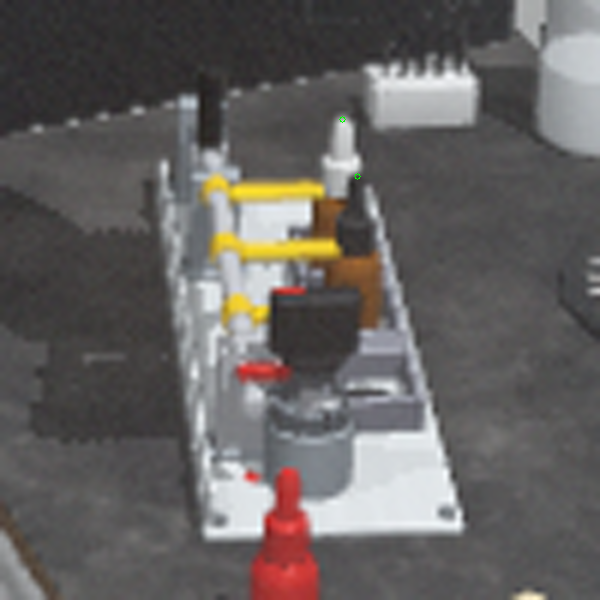

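The knob is down and locked, both bottles are upright, and the arm is clear at z = 0.28. Last full look, then hand in.

```bash
python3 - <<'E'
from mv import *
p,d=snap('side','fin_side.png')
E
```

```text
(no output)
```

View pics/fin_side.png

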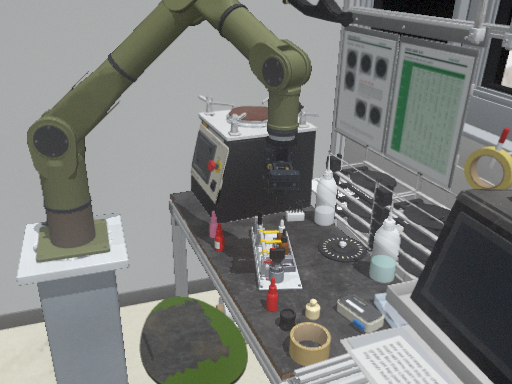

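No brown bottle is left on the bench. The look-alikes, loupe (288,319) and weight (313,310) are where they were.

```bash
python3 -c "
from plant import r
print(r.finish_job())"
```

```text
the job is handed in; nothing more can be done
None
```

The job is handed in at about 42 s of the 200 s allowed; no verdict came back. Both brown bottles are in the caddy, white-topped in bay0 and black-topped in bay1. The second black-topped bottle was absent.

- **Selector and bolt:** I pulled the selector up and turned it to free. I then drew the bolt to its back stop, and after packing pushed it home. Last, I turned the selector back to locked and let it drop.
- **Bottles:** I gripped both at a 15 N setting. The white-topped one was knocked aside during the run, so I measured its place again before picking it up.
- **Last checks:**
  - Both bottles stand upright, with their tips on the predicted points.
  - At home the bolt stopped against about 13 N, after 30 mm of travel.
  - The knob and pawl sit where they were at the start.
  - The loupe, brass weight and red and pink bottles look unmoved.
  - The arm is clear of everything, with force readings near zero.
- **One disagreement:** drawing the bolt back gave only 27 mm of travel instead of 30. Tab positions against the bays, and the full 30 mm on the way home, suggest it started about 3 mm drawn.

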